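# Pack the dice-polishing kit onto its board

## Robot

A 6-joint arm with a two-finger parallel gripper is mounted at the origin on the work surface. World frame = base frame: x ahead of the robot, y to its left, z up, the work surface at z = 0. Lengths are in m, angles in rad, forces in N, time in s.
With the tool pointing down it reaches from about 0.3 to 0.875 m from the base axis. Payload 6.4 kg.
Tool frame: the origin (TCP) lies at the very end of the fingers, on their centre line; the grasp point (between the pads) lies 19 mm behind it (ctrl.tcp_to_grasp is the distance from the TCP to the grasp point, in m); z points along the fingers, y is the direction in which the jaws open and shut (so a half turn about z gives the same grasp; the last joint's range is limited). The gripper opens to 85 mm and grips with 20 to 120 N. Pads are 22 mm wide; open, the fingers measure 114 mm over their backs; the gripper's body (76 mm by 85 mm) begins 54 mm behind the grasp point. The pads swing forward as they close: fully open they stand 13 mm farther back than shut.
Start: joints at [1.12, 0.181, 1.607, -0, 1.354, -0.206], TCP at [0.139, 0.558, 0.231] pointing down, gripper open.
Joint ranges: [-2.99, 2.99], [-0.89, 2.07], [0.3, 2.58], [-1.14, 4.28], [0, 2.63], [-3.12, 3.12]. Speed limits (rad/s): [2.57, 2.57, 3.01, 3.14, 3.14, 3.14].

## Interface

Orientations are given as a unit quaternion [w, x, y, z].
In Python, from bench import ctrl gives the robot as it stands. The module is installed in compiled form; this text tells all that it offers.
- The arm moves only by the tool drive_tool, never from a script. Its argument "deltas" is a list of rows, each an object with "slide": the shift along the tool's x, y, z as a fraction of full scale, a list of three; "delta_rot": the turn, a rotation vector about the tool's x, y, z as a fraction of full scale, a list of three; "hand": the opening, from 0 (shut) to 1 (fully open). In form: [{"slide": [tx, ty, tz], "delta_rot": [wx, wy, wz], "hand": hand}, ...]. A call has exactly 5 rows; each row shifts and turns the commanded pose from where the row before left it, along the tool's axes as they then stand; what a row does not reach is not made up. Full scale, the value 1, is 50 mm for a shift and 180 degrees for a turn. A row lasts 1/8 s, in which the tool goes at most 62.5 mm and 10.7 degrees, less where a joint would pass 70% of its speed; a pose out of reach is approached as far as the arm can. A call with a number of a shift or a turn outside -1 to 1 is refused whole. A call with a gripper value outside its range is refused whole. The fingers move at their own pace and stop on an object; the grip force is fixed at half the most. Time passes only in rows, so rows that do not move let the fingers close, or fill a call up. It gives the time, the measured TCP pose, the force and the opening at its end, in the units of the state.
- ctrl.get_obs(): the state, without advancing time (a new reading comes with each control period).
- ctrl.camera(name): name is "side" or "top"; returns a dict with "frame" (400x640x3 uint8, red, green, blue), "mtx" (3x3 intrinsics, pixels), "R" (3x3) and "t" (3): a world point X has camera coordinates R X + t. Camera axes: x right, y down, z forward; pixel columns grow to the right and rows downward; lengths in m; the calibration is good to about 2 mm. A picture is of the moment at which its call begins. There is no depth.
- ctrl.hand_in(): hands the job in, once; it reports no verdict.
The state is a dict: "time_s": time; "q": joint angles; "dq": joint speeds; "joint_efforts": joint torques, N m; "eef_pos": TCP position; "eef_rot": TCP orientation; "wrist_force": force on the tool from outside, world axes, zero at the start; "torque": the same for the moment, N m; "opening": opening from 0.0 (shut) to 1.0 (fully open).
Only numpy, scipy, OpenCV 4.12 (cv2) and the standard library are available. Lean on these libraries where they do the work, as an engineer would, in place of code of your own. Each camera call takes 0.05 s, during which the arm holds its last target.

## Task

Put the dice-polishing kit back on its wooden board: thread every brass keyed spacer lying on the shelf onto the upright arbor, turning each until its tab drops into the keyway so that they all sit flat, stacked fully home. Stand the widest pewter pot in the round seat on the board, the middle pot inside it and the narrowest inside that, all upright on their floors; any order will do, but leave the canister, the dice and the pebble where they are.

Things in the scene. Friction and masses are not known exactly. Their poses are not given: they have to be found in the camera images.
- arbor_seat (a point): Steel keyed arbor fixed upright on the board. Point on its axis on top of its foot (44 mm wide, 8 mm high, on the 12 mm board), where the lowest spacer rests; seated spacers stack on one another. z up; x points to the keyway side. Shaft 26 mm thick, 64 mm high above here; keyway 9 mm wide, floor 7 mm from the axis, open to +x, full height.
- arbor_top (a point): Point on the arbor's axis at the shaft's top face, 64 mm above the seat; the edge and keyway mouth are chamfered. A pilot nose 14 mm thick and 8 mm high stands above it, which a spacer's tab clears. A spacer whose tab faces the keyway slides freely down; otherwise the tab stops on this face.
- pot_seat: Round wooden pot seat fixed on the same kit board, 150 mm from the arbor: a ring 82 mm outside, 73 mm inside, 8 mm high. Origin at its centre on the board's top face (12 mm above the shelf); z up.
- board: Fixed dark wooden kit board 110 x 270 x 12 mm carrying the arbor and pot seat, 75 mm either side of its centre along its y axis (which is on which side varies). Origin at the centre of its underside; y along its length.
- spacer0_mid (a point): Octagonal brass keyed spacer (thick washer), 52 mm across flats, 56 across corners, 14 mm high, 150 g; eight-sided bore 29 mm across flats with one tab 6 mm wide standing 5 mm into it. Point at its centre, 7 mm up; z up, x points from the centre to the tab; flats face 0, 45, 90.. degrees from x. Starts flat on the shelf. One of four alike; one may be absent.
- spacer1_mid (a point): Octagonal brass keyed spacer (thick washer), 52 mm across flats, 56 across corners, 14 mm high, 150 g; eight-sided bore 29 mm across flats with one tab 6 mm wide standing 5 mm into it. Point at its centre, 7 mm up; z up, x points from the centre to the tab; flats face 0, 45, 90.. degrees from x. Starts flat on the shelf. One of four alike; one may be absent.
- spacer2_mid (a point): Octagonal brass keyed spacer (thick washer), 52 mm across flats, 56 across corners, 14 mm high, 150 g; eight-sided bore 29 mm across flats with one tab 6 mm wide standing 5 mm into it. Point at its centre, 7 mm up; z up, x points from the centre to the tab; flats face 0, 45, 90.. degrees from x. Starts flat on the shelf. One of four alike; one may be absent.
- spacer3_mid (a point): Octagonal brass keyed spacer (thick washer), 52 mm across flats, 56 across corners, 14 mm high, 150 g; eight-sided bore 29 mm across flats with one tab 6 mm wide standing 5 mm into it. Point at its centre, 7 mm up; z up, x points from the centre to the tab; flats face 0, 45, 90.. degrees from x. Starts flat on the shelf. One of four alike; one may be absent.
- pot_large_mid (a point): The widest and lowest of three plain round pewter pots: straight-sided, open on top, outer diameter 64 mm, height 42 mm, wall 3 mm, floor 4 mm thick. Point on its axis half-way up (21 mm above its underside); z is up. Stands empty and upright on the shelf. It fits the pot seat with 4.5 mm to spare all round.
- pot_medium_mid (a point): The middle of three plain round pewter pots: straight-sided, open on top, outer diameter 48 mm, height 58 mm, wall 3 mm, floor 4 mm thick. Point on its axis half-way up (29 mm above its underside); z is up. Stands empty and upright on the shelf. It fits inside the widest pot with 5 mm to spare all round and then stands 20 mm proud of it.
- pot_small_mid (a point): The narrowest and tallest of three plain round pewter pots: straight-sided, open on top, outer diameter 32 mm, height 78 mm, wall 3 mm, floor 4 mm thick. Point on its axis half-way up (39 mm above its underside); z is up. Stands empty and upright on the shelf. It fits inside the middle pot with 5 mm to spare all round and then stands 24 mm proud of it.
- canister: Open pewter screw-top canister, 68 mm wide, 62 mm tall, beyond the board; not part of the job. Origin under its centre.
- die_a: Camel-bone die, 18 mm; not part of the job. Origin under its centre.
- die_b: Camel-bone die, 18 mm; not part of the job. Origin under its centre.
- pebble: Green stone burnishing pebble, 48 mm wide, 21 mm high; not part of the job. Origin under its centre.
There are look-alikes about, which are no part of the job. What is shaped like the part that bears pot_small_mid but blue is not meant.

How it is judged:
By the outcome, as a careful person would: the job done as asked, in the order asked, and still so for the second after the job is handed in, with the robot touching nothing.
Of spacer0, spacer1, spacer2, spacer3 only 3 to 4 are there at a start; the rules pass over those that are not, and their reading is None.
At some moment in a run one of spacer0, spacer1, spacer2, spacer3 may be knocked a few centimetres aside while the robot is not near it.
It also fails if it takes over 210 s, if anything falls off the work surface, if the arm or the gripper's body presses on something with over 40 N, if the wrist force passes 120 N, or if a joint passes its speed limit or range.

## Working session

There is one attempt and no reset: what is moved stays moved. The work goes in short steps, Python scripts to look and compute and a tool call to move; the robot and the scene stay as the last step left them, time stands still between calls to the robot, and variables do not carry over. Pictures are saved under pics/ and viewed, and the job is handed in when it is done.

Besides the shell and the picture viewer there is one more tool, called after "Request:" by a JSON object that holds its "api" and its "payload", one argument or row to a line. drive_tool: Moves the arm, as the interface text tells. Its arguments: {"type":"object","properties":{"deltas":{"type":"array","items":{"type":"object","properties":{"slide":{"type":"array","items":{"type":"number"}},"delta_rot":{"type":"array","items":{"type":"number"}},"hand":{"type":"number"}}}}},"required":["deltas"]}

```bash
mkdir -p pics; ls
python3 - <<'E'
from bench import ctrl
import cv2
o=ctrl.get_obs()
for k,v in o.items(): print(k,v)
print(ctrl.tcp_to_grasp)
for n in("top","side"):
    c=ctrl.camera(n); cv2.imwrite(f"pics/{n}0.png",c["frame"][:,:,::-1]); print(n,c["mtx"],c["R"],c["t"])
E
```

```text
pics
time_s 0.0
q [ 1.11969402e+00  1.81579836e-01  1.60801397e+00  1.87241732e-05
  1.35376212e+00 -2.06317975e-01]
dq [-0.00026729 -0.00035847  0.00037475 -0.00031589 -0.00029462  0.00028789]
joint_efforts [-1.15426556e-03 -4.44875801e+01 -3.51337659e+01 -3.08788904e-04
  9.17625788e-03 -3.06558000e-06]
eef_pos [0.13909377 0.55736043 0.23035944]
eef_rot [-2.93262804e-04  1.22088787e-01  9.92518791e-01 -8.31480773e-04]
wrist_force [-0.61021828  0.33378072  0.03028875]
torque [ 0.07102155 -0.00913029 -0.02480299]
opening 0.9976829370492635
0.0187
top [[489.56477806   0.         320.19466541]
 [  0.         489.56477806 208.87530741]
 [  0.           0.           1.        ]] [[-9.56783428e-04 -9.99925599e-01 -1.21606297e-02]
 [-9.87143473e-01  2.88809474e-03 -1.59810585e-01]
 [ 1.59833816e-01  1.18513821e-02 -9.87072792e-01]] [0.01488119 0.59505856 1.19393521]
side [[428.69354953   0.         316.29185322]
 [  0.         428.69354953 202.6084368 ]
 [  0.           0.           1.        ]] [[ 0.98876241 -0.1487225  -0.01518278]
 [-0.09673992 -0.5590999  -0.82343712]
 [ 0.11397494  0.81565245 -0.56720437]] [-0.60118124  0.14384048  1.30834907]
```

View pics/top0.png

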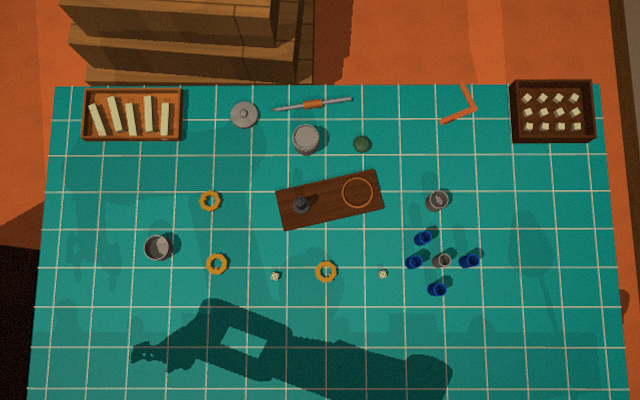

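View pics/side0.png

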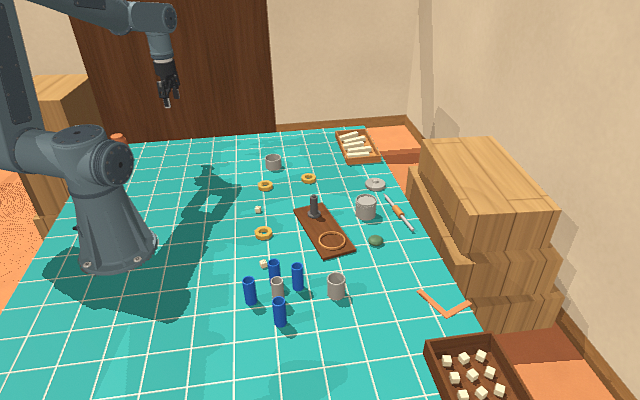

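```bash
cat > h.py <<'E'
from bench import ctrl
import cv2, numpy as np
from scipy.spatial.transform import Rotation as Rn
def cam(n): return ctrl.camera(n)
def p2w(c,u,v,z):
    d=c["R"].T@np.linalg.solve(c["mtx"],[u,v,1.]); o=-c["R"].T@c["t"]
    return o+d*(z-o[2])/d[2]
def w2p(c,X):
    p=c["mtx"]@(c["R"]@np.asarray(X,float)+c["t"]); return p[:2]/p[2]
def crop(c,u,v,w,h,s,name):
    u0=max(0,int(u-w/2)); v0=max(0,int(v-h/2))
    f=c["frame"][v0:v0+h,u0:u0+w,::-1]
    f=cv2.resize(f,None,fx=s,fy=s,interpolation=cv2.INTER_CUBIC)
    for i in range(0,w,10): cv2.putText(f,str(u0+i),(int(i*s),8),0,0.3,(255,255,255),1); f[:4,int(i*s)]=(0,0,255)
    for i in range(0,h,10): cv2.putText(f,str(v0+i),(0,int(i*s)+3),0,0.3,(255,255,255),1)
    cv2.imwrite("pics/"+name,f)
def obs():
    o=ctrl.get_obs(); R=Rn.from_quat(np.roll(o["eef_rot"],-1)).as_matrix()
    return o,R
E
python3 - <<'E'
from h import *
c=cam("top")
A=[(209,201),(217,264),(326,272)]
fs=[]
for u,v in A:
    f=c["frame"][v-20:v+20,u-20:u+20,::-1]; fs.append(cv2.resize(f,None,fx=6.5,fy=6.5,interpolation=cv2.INTER_CUBIC))
cv2.imwrite("pics/sp0.png",np.hstack(fs))
crop(c,330,200,120,80,6.5,"board0.png")
crop(c,440,245,90,110,5.4,"pots0.png")
for n,(u,v,z) in dict(s_a=(209,201,.014),s_b=(217,264,.014),s_c=(326,272,.014),arb=(301,203,.02),seat=(357,193,.02),L=(157,247,.021),M=(438,200,.03),S=(444,261,.039)).items(): print(n,p2w(c,u,v,z))
E
```

```text
s_a [0.62234717 0.30559323 0.014     ]
s_b [0.45802007 0.27917714 0.014     ]
s_c [ 0.43726589 -0.00053016  0.014     ]
arb [0.61523777 0.06397666 0.02      ]
seat [ 0.64123803 -0.0818895   0.02      ]
L [0.50139707 0.43369039 0.021     ]
M [ 0.62024598 -0.28930328  0.03      ]
S [ 0.46339477 -0.29609893  0.039     ]
```

View pics/sp0.png

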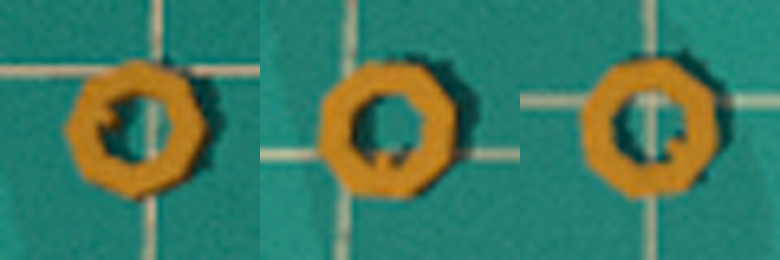

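View pics/board0.png

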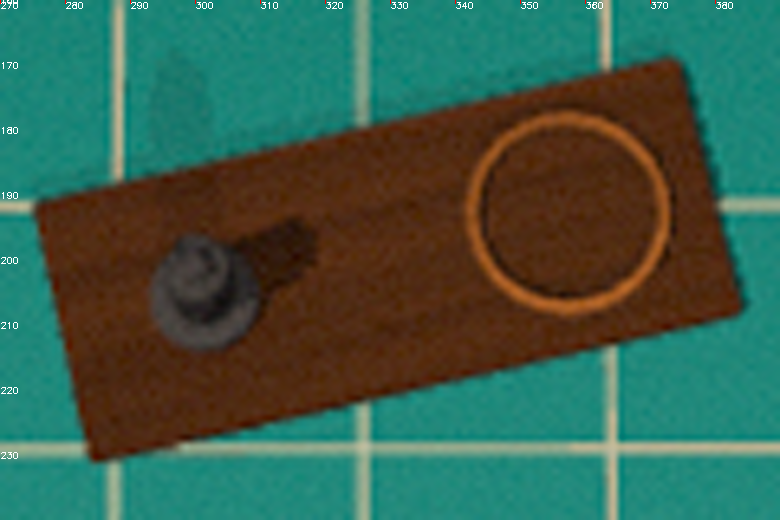

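View pics/pots0.png

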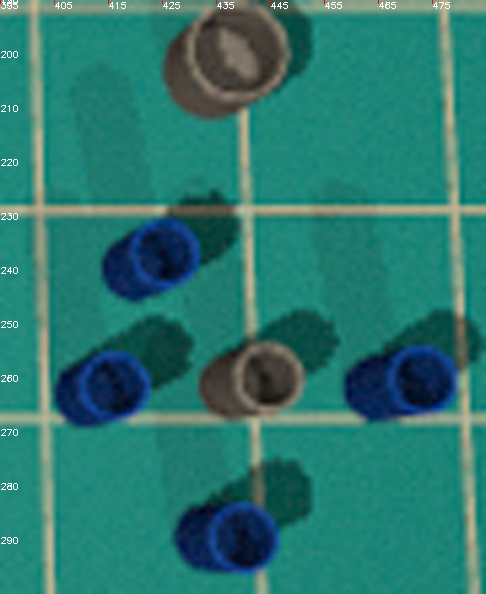

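Run:
```python
from h import *
c=cam("top"); s=cam("side")
crop(c,302,202,34,30,22,"arbt.png")
crop(s,315,208,40,36,18,"arbs.png")
# contrast stretch
for n in("arbt","arbs"):
    f=cv2.imread(f"pics/{n}.png").astype(float); f=np.clip(f*2.2,0,255).astype(np.uint8); cv2.imwrite(f"pics/{n}b.png",f)
```

```text
(no output)
```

View pics/arbtb.png

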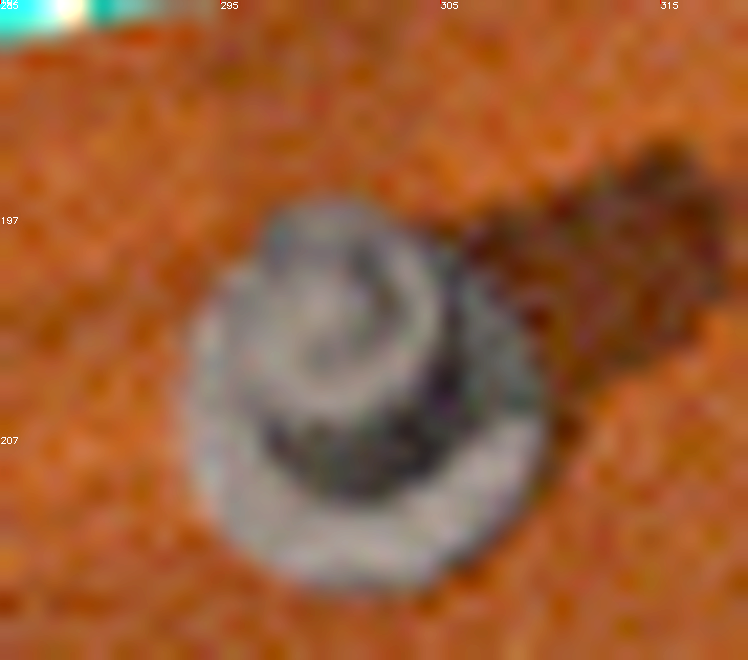

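View pics/arbsb.png

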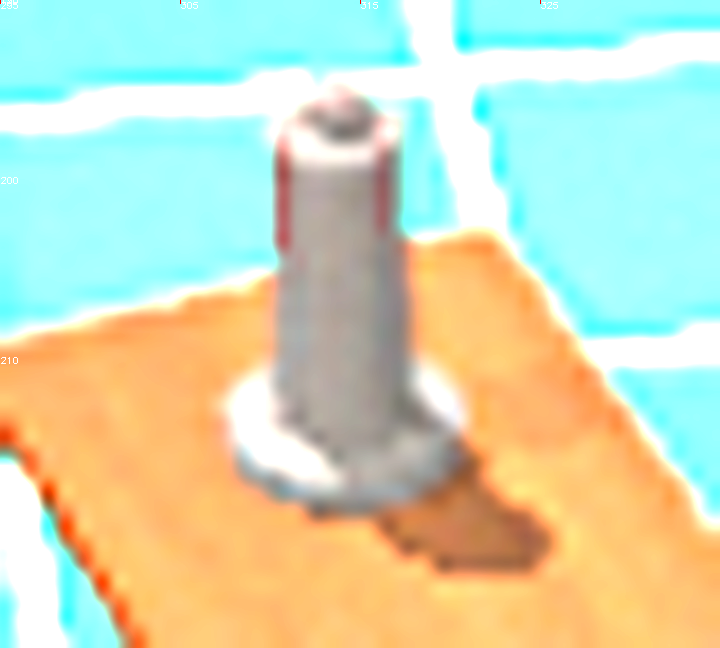

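Run:
```python
from h import *
c=cam("top"); s=cam("side")
F=np.mean([cam("top")["frame"].astype(float) for _ in range(12)],0)
G=np.mean([cam("side")["frame"].astype(float) for _ in range(12)],0)
np.savez("avg.npz",F=F,G=G)
print("campos",-c["R"].T@c["t"],-s["R"].T@s["t"])
P=[p2w(c,u,v,.012)[:2] for u,v in [(274.8,191.3),(373.5,169),(383,208.5),(284,231)]]
P=np.array(P);print(P,P.mean(0)); print([np.linalg.norm(P[i]-P[(i+1)%4]) for i in range(4)])
b=P.mean(0); yd=(P[0]+P[3]-P[1]-P[2]); yd/=np.linalg.norm(yd); print("ydir",yd)
arb=b+.075*yd; seat=b-.075*yd; print(arb,seat, np.degrees(np.arctan2(yd[1],yd[0])))
def ov(img,c,u0,v0,w,h,sc,name,arb,gain=2.2):
    f=cv2.resize(img[v0:v0+h,u0:u0+w,::-1],None,fx=sc,fy=sc,interpolation=cv2.INTER_CUBIC)
    f=np.clip(f*gain,0,255).astype(np.uint8); raw=f.copy()
    for r,z,col in [(.022,.02,(0,255,255)),(.013,.084,(0,255,0)),(.007,.092,(255,0,255)),(.007,.084,(255,128,0))]:
        pts=[w2p(c,[arb[0]+r*np.cos(t),arb[1]+r*np.sin(t),z]) for t in np.linspace(0,2*np.pi,60)]
        pts=np.array([[(p[0]-u0+.5)*sc,(p[1]-v0+.5)*sc] for p in pts],np.int32)
        cv2.polylines(f,[pts],False,col,1)
    cv2.imwrite(name,np.hstack([raw,f]))
ov(F,c,288,192,24,24,16,"pics/ovt.png",arb)
ov(G,s,303,190,22,34,17,"pics/ovs.png",arb,1.6)
```

```text
campos [ 3.96591188e-01 -9.88289062e-04  1.27377858e+00] [ 0.45922152 -1.0761461   0.8514173 ]
[[ 0.64807059  0.13348533]
 [ 0.70723381 -0.12680502]
 [ 0.60141947 -0.14960394]
 [ 0.54303253  0.10813013]] [ 0.6249391  -0.00869837]
[np.float64(0.2669294868199332), np.float64(0.10824262101492639), np.float64(0.26426480084314324), np.float64(0.10805499514428615)]
ydir [-0.22129409  0.97520712]
[0.60834204 0.06444216] [ 0.64153616 -0.08183891] 102.78505277499153
```

View pics/ovt.png

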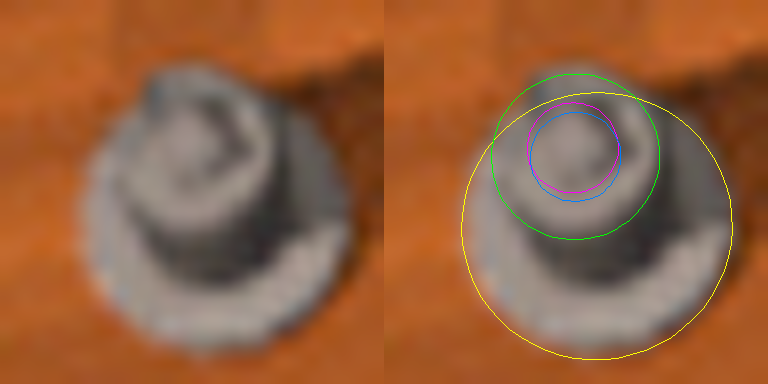

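View pics/ovs.png

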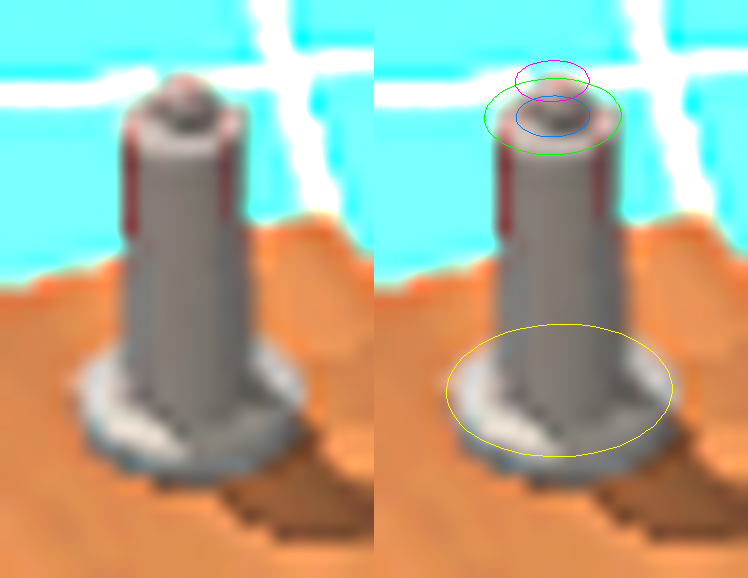

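Run:
```python
from h import *
d=np.load("avg.npz")
def e(I,u0,v0,w,h,sc,lo,hi):
    f=cv2.resize(I[v0:v0+h,u0:u0+w,::-1].mean(2),None,fx=sc,fy=sc,interpolation=cv2.INTER_LANCZOS4)
    f=np.clip((f-lo)/(hi-lo)*255,0,255).astype(np.uint8); return cv2.applyColorMap(f,cv2.COLORMAP_JET)
a=e(d["F"],290,193,18,18,22,10,80); b=e(d["G"],306,190,18,18,22,20,150)
cv2.imwrite("pics/cm.png",np.hstack([a,b]))
np.set_printoptions(linewidth=200)
print(d["F"][194:208,291:309].mean(2).astype(int))
print(d["G"][192:204,307:321].mean(2).astype(int))
```

```text
[[47 46 46 46 43 45 43 43 43 43 44 43 44 46 50 50 50 51]
 [48 47 49 46 42 43 44 41 41 41 43 45 45 46 49 51 51 50]
 [48 46 49 49 44 45 45 50 52 55 48 43 40 44 42 40 36 35]
 [49 49 48 46 46 43 41 52 53 56 55 51 41 33 27 24 20 24]
 [47 45 45 39 43 46 43 49 52 43 37 49 56 40 27 23 21 25]
 [45 42 43 44 51 56 48 53 61 53 38 44 65 49 33 37 31 23]
 [43 44 41 44 55 56 57 61 66 63 52 40 54 57 34 41 38 27]
 [41 41 46 59 59 58 63 62 65 61 53 39 45 59 32 41 41 36]
 [46 45 55 67 63 63 65 62 59 56 45 52 61 55 25 37 41 37]
 [47 48 57 64 56 65 66 63 54 56 58 65 64 41 23 36 41 39]
 [47 52 63 67 59 57 64 65 62 63 65 59 48 28 21 33 40 40]
 [49 53 65 68 63 47 53 62 64 63 58 44 30 23 23 30 39 41]
 [50 54 64 68 66 56 39 45 47 45 39 31 23 21 23 31 46 58]
 [51 56 65 67 67 64 41 33 34 32 31 27 25 21 37 60 63 64]]
[[142 141 141 141 141 142 141 144 155 153 148 200 242 125]
 [140 138 137 136 141 157 158 158 155 151 144 171 221 206]
 [136 159 190 200 218 142 128 138 173 207 224 216 221 232]
 [221 217 194 182 144 118 112  90 104 154 157 161 188 234]
 [164 164 159 131 103  74  82  74  68 112 117 151 186 235]
 [152 154 158 118 121 105  66  57  78 120 105 157 175 221]
 [154 157 155  75 112 118 117 116 107  69  96 161 162 197]
 [155 158 156  58  79  87  85  81  70  54  96 163 150 200]
 [155 159 158  64  75  77  74  71  66  54  98 165 151 176]
 [155 158 158  66  76  78  76  73  67  57  98 167 156 179]
 [155 159 158  65  76  79  76  72  68  58 103 170 144 133]
 [156 159 158  64  75  79  76  74  69  61  72 120 104  92]]
```

View pics/cm.png

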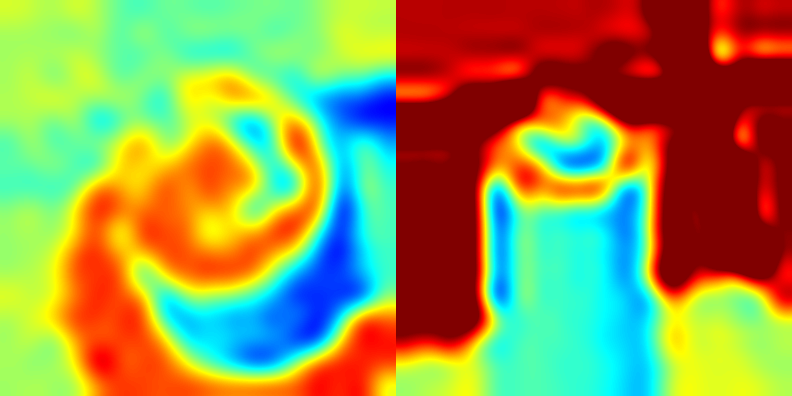

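```bash
cat > fit.py <<'E'
from h import *
d=np.load("avg.npz"); 
def occ(P,th):
    x,y,z=P[...,0],P[...,1],P[...,2]; r2=x*x+y*y
    foot=(r2<.022**2)&(z<.020)
    kx=x*np.cos(th)+y*np.sin(th); ky=-x*np.sin(th)+y*np.cos(th)
    ch=np.clip(z-.0825,0,None)
    shaft=(r2<(.013-ch)**2)&(z<.084)&~((kx>.007)&(abs(ky)<.0045))
    nose=(r2<.007**2)&(z<.092)
    return foot|shaft|nose|(z<.012)
def nrm(P,th):
    # occupancy-gradient normal
    n=np.zeros_like(P); 
    rng=np.random.default_rng(0); D=rng.normal(size=(40,3)); D/=np.linalg.norm(D,axis=1)[:,None]
    for v in D: n-=occ(P+.0012*v,th)[...,None]*v
    return n/(np.linalg.norm(n,axis=-1,keepdims=True)+1e-9)
def render(c,ctr,th,u0,v0,w,h,L,ss=3):
    uu=(np.arange(w*ss)+.5)/ss-.5+u0; vv=(np.arange(h*ss)+.5)/ss-.5+v0
    U,V=np.meshgrid(uu,vv); K=c["mtx"]
    dc=np.stack([(U-K[0,2])/K[0,0],(V-K[1,2])/K[1,1],np.ones_like(U)],-1)
    D=dc@c["R"]; o=-c["R"].T@c["t"]-np.array([ctr[0],ctr[1],0])
    zs=np.arange(.0935,.0115,-.0005)
    t=(zs[:,None,None]-o[2])/D[None,...,2]
    P=o+t[...,None]*D
    O=occ(P,th); i=O.argmax(0); Pi=np.take_along_axis(P,i[None,...,None],0)[0]
    n=nrm(Pi,th)
    S=np.zeros(Pi.shape[:2],bool); st=Pi-D/np.linalg.norm(D,axis=-1,keepdims=True)*.001
    for s in np.arange(.001,.12,.001): S|=occ(st+s*L,th)
    lam=np.clip((n*L).sum(-1),0,None)*~S
    steel=(Pi[...,2]>.0125).astype(float)
    dn=lambda a:a.reshape(h,ss,w,ss).mean((1,3))
    return np.stack([dn(steel*lam),dn(steel*(.5+.5*n[...,2])),dn(steel),dn((1-steel)*lam),dn(1-steel)],-1)
E
cat > run.py <<'E'
from fit import *
from scipy.optimize import minimize
c=cam("top"); s=cam("side")
tip=p2w(c,316,194.5,.012); base=p2w(c,301,205.5,.02); print("foot ctr",base)
L=np.array([base[0],base[1],.092])-tip; L/=np.linalg.norm(L); print("L",L,np.degrees(np.arcsin(L[2])))
def cost(p,th,I,c,box,full=False):
    B=render(c,p[:2],th,*box,L,2); A=B.reshape(-1,5)
    y=I[box[1]:box[1]+box[3],box[0]:box[0]+box[2]].mean(2).ravel()
    k=np.linalg.lstsq(A,y,rcond=None)[0]; r=y-A@k
    if full: return (A@k).reshape(box[3],box[2])
    return (r**2).mean()
boxT=(289,192,22,24); boxS=(303,189,22,26)
from scipy.optimize import minimize
out=[]
for th in np.radians(np.arange(0,360,30)):
    r=minimize(cost,base[:2],args=(th,d["F"],c,boxT),method="Nelder-Mead",options=dict(maxfev=25,initial_simplex=[base[:2],base[:2]+[.002,0],base[:2]+[0,.002]]))
    out.append((round(np.degrees(th)),round(r.fun,2),r.x.round(4).tolist())); print(out[-1],flush=True)
E
time python3 run.py
```

```text
foot ctr [0.60864348 0.06394162 0.02      ]
L [-0.32451559  0.41285165  0.85102476] 58.32330368937257
(0, np.float64(73.28), [0.6111, 0.0642])
(30, np.float64(72.07), [0.6112, 0.0642])
(60, np.float64(71.27), [0.6112, 0.0642])
(90, np.float64(77.94), [0.6111, 0.0642])
(120, np.float64(80.93), [0.611, 0.0648])
(150, np.float64(84.64), [0.6101, 0.0645])
(180, np.float64(87.25), [0.6102, 0.0647])
(210, np.float64(87.83), [0.61, 0.0641])
(240, np.float64(85.5), [0.6112, 0.0631])
(270, np.float64(82.12), [0.6111, 0.0637])
(300, np.float64(77.57), [0.6112, 0.0642])
(330, np.float64(72.85), [0.6112, 0.0642])
real	0m28.816s
user	0m22.275s
sys	0m3.218s
```

```bash
cat > run2.py <<'E'
from fit import *
from scipy.optimize import minimize
c=cam("top"); s=cam("side")
def mk(p): 
    az,el=p[2],p[3]; return np.array([np.cos(el)*np.cos(az),np.cos(el)*np.sin(az),np.sin(el)])
def cost(p,th,I,c,box,full=False,ss=2):
    B=render(c,p[:2]*.001,th,*box,mk(p),ss); A=B.reshape(-1,5)
    y=I[box[1]:box[1]+box[3],box[0]:box[0]+box[2]].mean(2).ravel()
    k=np.linalg.lstsq(A,y,rcond=None)[0]; r=y-A@k
    if full: return (A@k).reshape(box[3],box[2]),k
    return (r**2).mean()
boxT=(290,194,18,21)
p0=np.array([611.,64.2,2.236,1.018])
best=None
for th0 in (0,45,330):
    sx=np.array([p0]+[p0+e for e in np.diag([1,1,.1,.1])])
    r=minimize(cost,p0,args=(np.radians(th0),d["F"],c,boxT),method="Nelder-Mead",options=dict(maxfev=60,initial_simplex=sx))
    print(th0,r.fun,r.x,flush=True)
    if best is None or r.fun<best.fun: best=r
p=best.x
for th in np.arange(-60,110,10): print(th,round(cost(p,np.radians(th),d["F"],c,boxT),2))
ims=[d["F"][194:215,290:308].mean(2)]+[cost(p,np.radians(t),d["F"],c,boxT,True,3)[0] for t in(-30,10,30,50,70)]
ims=[cv2.resize(i,None,fx=14,fy=14,interpolation=cv2.INTER_CUBIC) for i in ims]
f=np.vstack([np.hstack(ims[:3]),np.hstack(ims[3:])]); cv2.imwrite("pics/fit.png",cv2.applyColorMap(np.clip((f-10)/70*255,0,255).astype(np.uint8),cv2.COLORMAP_JET))
E
time python3 run2.py
```

```text
0 57.70588365784256 [610.65595627  64.87655182   2.03225282   1.28805043]
45 52.721776806028814 [610.6856088   64.91966776   2.01840158   1.34004862]
330 56.885666733693014 [611.2057576   64.19539407   1.97755774   1.32645993]
-60 56.6
-50 56.41
-40 55.92
-30 56.12
-20 56.69
-10 57.84
0 56.46
10 55.17
20 53.19
30 53.15
40 53.37
50 52.6
60 53.53
70 53.68
80 55.65
90 58.29
100 58.14
real	0m16.218s
user	0m12.416s
sys	0m1.692s
```

View pics/fit.png

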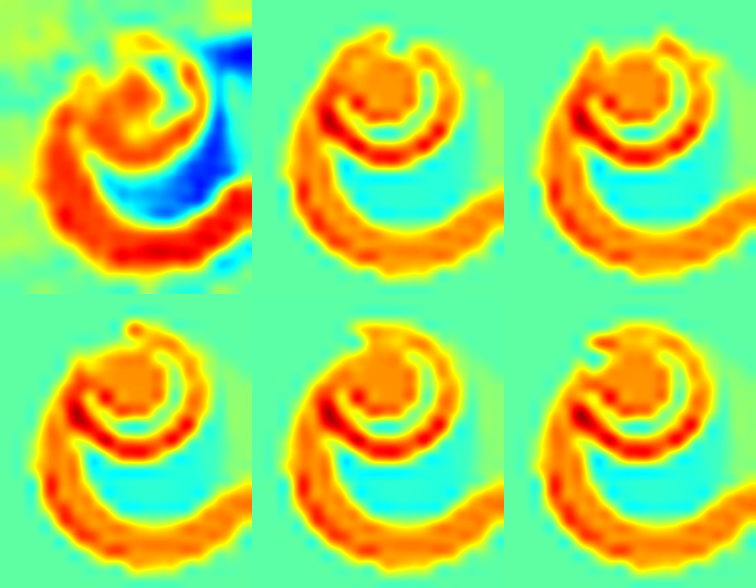

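```bash
cat > sp.py <<'E'
from h import *
from scipy.optimize import minimize
def mask(c):
    hsv=cv2.cvtColor(c["frame"],cv2.COLOR_RGB2HSV); return ((hsv[...,0]>10)&(hsv[...,0]<30)&(hsv[...,1]>120)&(hsv[...,2]>70)).astype(np.float32)
def oc(a,th,n=8): 
    t=th+np.pi/8+np.arange(n)*np.pi/4; return np.stack([np.cos(t),np.sin(t)],1)*a/np.cos(np.pi/8)
def model(c,x,y,th,z0,u0,v0,w,h,S=8):
    def P(q,z):
        p=np.array([w2p(c,[x+a,y+b,z]) for a,b in q]); return np.round((p-[u0,v0]+.5)*S).astype(np.int32)
    m=np.zeros((h*S,w*S),np.uint8)
    cv2.fillConvexPoly(m,cv2.convexHull(np.vstack([P(oc(.026,th),z0),P(oc(.026,th),z0+.014)])),1)
    hb=np.zeros_like(m);ht=np.zeros_like(m)
    e=np.array([np.cos(th),np.sin(th)]);n=np.array([-e[1],e[0]])
    tab=[e*.0165+n*.003,e*.0165-n*.003,e*.0095-n*.003,e*.0095+n*.003]
    for im,z in((hb,z0),(ht,z0+.014)):
        cv2.fillPoly(im,[P(oc(.0145,th),z)],1); cv2.fillPoly(im,[P(tab,z)],0)
    m[(hb&ht)>0]=0
    return cv2.resize(m.astype(np.float32),(w,h),interpolation=cv2.INTER_AREA)
def fit(c,xy,z0=0.,ths=np.arange(0,360,15)):
    u,v=w2p(c,[*xy,z0+.014]); w=h=44; u0,v0=int(u-22),int(v-22)
    # soft observation: projection on brass colour vs bg
    M=mask(c)[v0:v0+h,u0:u0+w]
    f=lambda p: ((model(c,p[0]/1e3,p[1]/1e3,p[2]/50,z0,u0,v0,w,h)-M)**2).sum()
    best=None;L=[]
    x0=np.array(xy)*1e3
    for rep in range(2):
        for t in ths:
            p=np.array([*x0,np.radians(t)*50]); L.append((f(p),t,p))
        L.sort(key=lambda a:a[0]); 
        if rep==0:
            p=L[0][2]; r=minimize(f,p,method="Nelder-Mead",options=dict(initial_simplex=[p,p+[3,0,0],p+[0,3,0],p+[0,0,6]],maxfev=80)); x0=r.x[:2]; L=[]
    rs=[]
    for _,t,p in L[:4]:
        r=minimize(f,p,method="Nelder-Mead",options=dict(initial_simplex=[p,p+[1,0,0],p+[0,1,0],p+[0,0,8]],maxfev=120)); rs.append((round(r.fun,1),r.x[:2].round(1).tolist(),round(np.degrees(r.x[2]/50)%360,1)))
    rs.sort(key=lambda a:a[0]); return rs
E
cat > plan.py <<'E'
from h import *
def plan(x,y,z,yaw=None,verbose=True):
    """yaw: desired direction of tool y axis (jaw axis) deg, world. prints turn about tool z, then slide in turned frame (mm) """
    o,R=obs(); p=o["eef_pos"]
    ty=np.degrees(np.arctan2(R[1,1],R[0,1]))
    print("t %.2f pos"%o["time_s"],p.round(4),"jaw yaw %.1f"%ty,"tilt z",R[:,2].round(3),"q6 %.2f"%o["q"][5],"open %.3f"%o["opening"],"F",o["wrist_force"].round(1))
    dy=0 if yaw is None else (yaw-ty+180)%360-180
    ay=np.radians(ty+dy); yv=np.array([np.cos(ay),np.sin(ay)]); xv=np.array([yv[1],-yv[0]])*-1
    # tool z down: x = y cross z
    zc=np.array([0,0,-1.]); xv=np.cross([*yv,0],zc)[:2]
    d=np.array([x,y])-p[:2]
    print("turn about tool z: %.1f deg = %.4f fs (world yaw %+.1f)"%(-dy,-dy/180,dy), "| slide x %.1f y %.1f z %.1f mm -> fs %.3f %.3f %.3f"%(*(1e3*np.array([d@xv,d@yv,p[2]-z])),d@xv/.05,d@yv/.05,(p[2]-z)/.05))
E
python3 - <<'E'
from sp import *; from plan import plan
c=cam("top")
for xy in [(.622,.3056),(.458,.279),(.437,-.0005)]: print(fit(c,xy))
plan(.62,.3,.2)
E
```

```text
[(np.float64(18.8), [625.4, 305.6], np.float64(67.7)), (np.float64(19.3), [625.4, 305.7], np.float64(68.6)), (np.float64(23.2), [625.2, 305.5], np.float64(158.2)), (np.float64(24.3), [625.4, 305.6], np.float64(205.6))]
[(np.float64(15.8), [460.0, 282.6], np.float64(175.8)), (np.float64(16.2), [460.0, 282.7], np.float64(176.9)), (np.float64(24.6), [460.0, 282.5], np.float64(221.6)), (np.float64(24.7), [459.9, 282.5], np.float64(134.4))]
[(np.float64(12.2), [439.8, 0.8], np.float64(230.3)), (np.float64(12.6), [439.7, 0.8], np.float64(230.3)), (np.float64(17.3), [439.9, 0.9], np.float64(321.3)), (np.float64(17.7), [439.7, 1.1], np.float64(184.6))]
t 1.80 pos [0.1393 0.5579 0.2313] jaw yaw 76.0 tilt z [-0. -0. -1.] q6 -0.21 open 0.999 F [ 0.4  0.1 -0.1]
turn about tool z: 0.0 deg = 0.0000 fs (world yaw +0.0) | slide x -528.8 y -133.7 z 31.3 mm -> fs -10.577 -2.673 0.625
```

Request:
{"api": "drive_tool", "payload": {
  "deltas": [
    {"slide": [0,0,0],"delta_rot": [0,0,0.044],"hand": 0.78},
    {"slide": [-1,-0.095,0],"delta_rot": [0,0,0],"hand": 0.78},
    {"slide": [-1,-0.095,0],"delta_rot": [0,0,0],"hand": 0.78},
    {"slide": [-1,-0.095,0],"delta_rot": [0,0,0],"hand": 0.78},
    {"slide": [-1,-0.095,0],"delta_rot": [0,0,0],"hand": 0.78}
  ]
}}

```text
time_s: 2.42
eef_pos: [0.3191, 0.4647, 0.2315]
eef_rot: [0.0, 0.19, 0.982, 0.0]
wrist_force: [0.8, -0.0, 0.1]
opening: 0.781
```

Request:
{"api": "drive_tool", "payload": {
  "deltas": [
    {"slide": [-1,-0.095,0],"delta_rot": [0,0,0],"hand": 0.78},
    {"slide": [-1,-0.095,0],"delta_rot": [0,0,0],"hand": 0.78},
    {"slide": [-1,-0.095,0],"delta_rot": [0,0,0],"hand": 0.78},
    {"slide": [-1,-0.095,0],"delta_rot": [0,0,0],"hand": 0.78},
    {"slide": [-1,-0.095,0],"delta_rot": [0,0,0],"hand": 0.78}
  ]
}}

```text
time_s: 3.05
eef_pos: [0.5422, 0.3491, 0.2313]
eef_rot: [0.0, 0.19, 0.982, 0.0]
wrist_force: [0.1, 1.4, 0.4]
opening: 0.777
```

Run:
```python
from plan import *
plan(.6254,.3056,.12,68)
```

```text
t 3.05 pos [0.5422 0.3491 0.2313] jaw yaw 68.0 tilt z [ 0.  0. -1.] q6 -0.80 open 0.777 F [0.1 1.4 0.4]
turn about tool z: 0.0 deg = 0.0003 fs (world yaw -0.0) | slide x -93.5 y -9.2 z 111.3 mm -> fs -1.870 -0.184 2.226
```

Request:
{"api": "drive_tool", "payload": {
  "deltas": [
    {"slide": [-0.93,-0.09,0.3],"delta_rot": [0,0,0],"hand": 0.78},
    {"slide": [-0.94,-0.09,0.9],"delta_rot": [0,0,0],"hand": 0.78},
    {"slide": [0,0,1],"delta_rot": [0,0,0],"hand": 0.78},
    {"slide": [0,0,1],"delta_rot": [0,0,0],"hand": 0.78},
    {"slide": [0,0,0],"delta_rot": [0,0,0],"hand": 0.78}
  ]
}}

```text
time_s: 3.68
eef_pos: [0.6184, 0.3063, 0.0676]
eef_rot: [-0.005, 0.19, 0.982, -0.002]
wrist_force: [-0.0, -0.5, 0.0]
opening: 0.779
```

Run:
```python
from plan import *
plan(.6254,.3056,.005,68)
c=cam("top");s=cam("side")
u,v=w2p(c,[.6254,.3056,.05]);crop(c,u,v,80,80,6,"a_t.png")
u,v=w2p(s,[.6254,.3056,.05]);crop(s,u,v,80,80,6,"a_s.png")
a=cv2.imread("pics/a_t.png");b=cv2.imread("pics/a_s.png");cv2.imwrite("pics/a_ts.png",cv2.resize(np.hstack([a,b]),(800,400)))
```

```text
t 3.67 pos [0.6184 0.3063 0.0676] jaw yaw 68.0 tilt z [-0.01  -0.003 -1.   ] q6 -0.90 open 0.779 F [-0.  -0.5  0. ]
turn about tool z: 0.0 deg = 0.0002 fs (world yaw -0.0) | slide x -6.7 y 2.0 z 62.6 mm -> fs -0.134 0.040 1.251
```

View pics/a_ts.png

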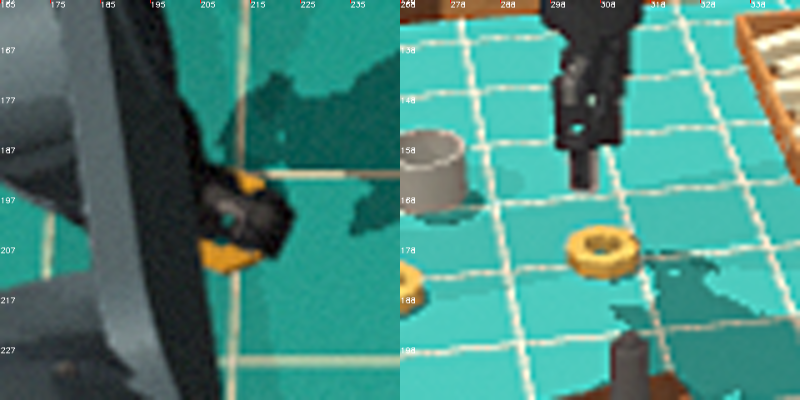

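Request:
{"api": "drive_tool", "payload": {
  "deltas": [
    {"slide": [-0.13,0.04,0],"delta_rot": [0,0,0],"hand": 0.78},
    {"slide": [0,0,0.5],"delta_rot": [0,0,0],"hand": 0.78},
    {"slide": [0,0,0.4],"delta_rot": [0,0,0],"hand": 0.78},
    {"slide": [0,0,0],"delta_rot": [0,0,0],"hand": 0.78},
    {"slide": [0,0,0],"delta_rot": [0,0,0],"hand": 0.78}
  ]
}}

```text
time_s: 4.4
eef_pos: [0.6298, 0.3073, 0.0291]
eef_rot: [0.001, 0.19, 0.982, 0.0]
wrist_force: [0.8, 0.4, 0.9]
opening: 0.777
```

Run:
```python
from plan import *
plan(.6254,.3056,.003,68)
o,R=obs();s=cam("side");c=cam("top")
print(w2p(s,o["eef_pos"]),w2p(c,o["eef_pos"]))
u,v=w2p(s,[.6254,.3056,.02]);crop(s,u,v,70,50,11,"a_s2.png")
```

```text
t 4.40 pos [0.6298 0.3073 0.0291] jaw yaw 68.1 tilt z [ 0.001  0.    -1.   ] q6 -0.90 open 0.777 F [0.8 0.4 0.9]
turn about tool z: 0.1 deg = 0.0003 fs (world yaw -0.1) | slide x 3.4 y -3.2 z 26.1 mm -> fs 0.068 -0.064 0.522
[309.74617652 172.63846345] [207.0665012  197.16675342]
```

View pics/a_s2.png

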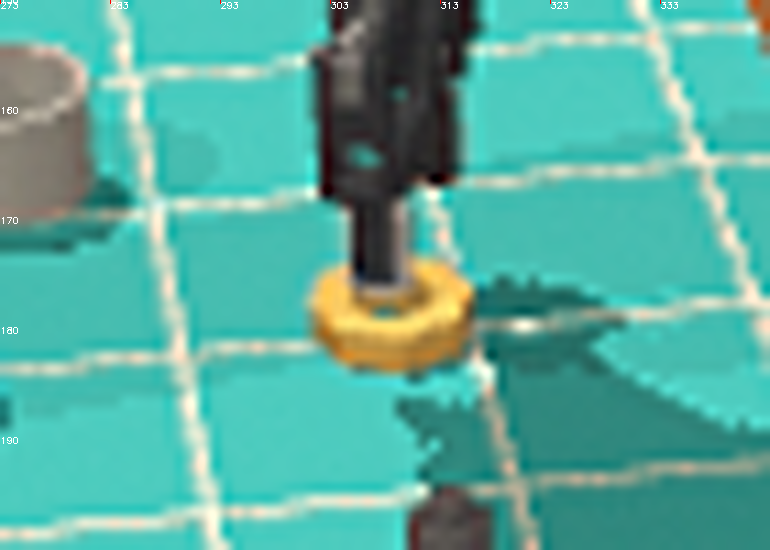

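Request:
{"api": "drive_tool", "payload": {
  "deltas": [
    {"slide": [0.068,-0.064,0],"delta_rot": [0,0,0],"hand": 0.78},
    {"slide": [0,0,0.25],"delta_rot": [0,0,0],"hand": 0.78},
    {"slide": [0,0,0.25],"delta_rot": [0,0,0],"hand": 0.78},
    {"slide": [0,0,0],"delta_rot": [0,0,0],"hand": 0.78},
    {"slide": [0,0,0],"delta_rot": [0,0,0],"hand": 0.78}
  ]
}}

```text
time_s: 5.12
eef_pos: [0.6247, 0.3053, 0.0028]
eef_rot: [-0.0, 0.19, 0.982, -0.0]
wrist_force: [0.4, 0.1, 0.6]
opening: 0.781
```

Run:
```python
from plan import *
plan(.6254,.3056,.003,68)
s=cam("side");c=cam("top")
u,v=w2p(s,[.6254,.3056,.02]);crop(s,u,v,70,50,11,"a_s3.png")
```

```text
t 5.12 pos [0.6247 0.3053 0.0028] jaw yaw 68.1 tilt z [-0. -0. -1.] q6 -0.90 open 0.781 F [0.4 0.1 0.6]
turn about tool z: 0.1 deg = 0.0003 fs (world yaw -0.1) | slide x -0.5 y 0.5 z -0.2 mm -> fs -0.011 0.010 -0.004
```

View pics/a_s3.png

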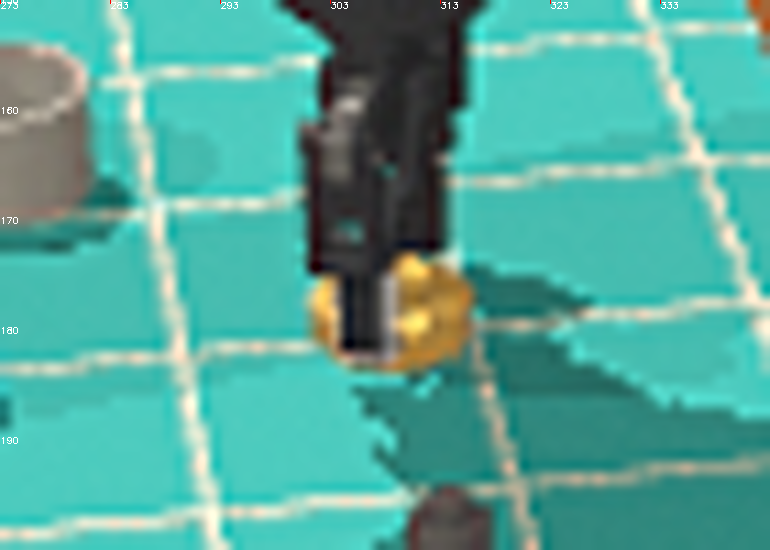

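Request:
{"api": "drive_tool", "payload": {
  "deltas": [
    {"slide": [0,0,0],"delta_rot": [0,0,0],"hand": 0},
    {"slide": [0,0,0],"delta_rot": [0,0,0],"hand": 0},
    {"slide": [0,0,0],"delta_rot": [0,0,0],"hand": 0},
    {"slide": [0,0,0],"delta_rot": [0,0,0],"hand": 0},
    {"slide": [0,0,-0.2],"delta_rot": [0,0,0],"hand": 0}
  ]
}}

```text
time_s: 5.85
eef_pos: [0.6236, 0.3051, 0.0121]
eef_rot: [-0.001, 0.19, 0.982, -0.001]
wrist_force: [0.3, 0.8, -1.5]
opening: 0.58
```

Request:
{"api": "drive_tool", "payload": {
  "deltas": [
    {"slide": [0,0,-0.8],"delta_rot": [0,0,0],"hand": 0},
    {"slide": [0,0,-1],"delta_rot": [0,0,0.043],"hand": 0},
    {"slide": [0,0,-1],"delta_rot": [0,0,0.043],"hand": 0},
    {"slide": [0,0,-0.2],"delta_rot": [0,0,0.042],"hand": 0},
    {"slide": [0,0,0],"delta_rot": [0,0,0],"hand": 0}
  ]
}}

```text
time_s: 6.48
eef_pos: [0.6251, 0.3056, 0.1646]
eef_rot: [0.001, 0.382, 0.924, 0.001]
wrist_force: [0.6, -0.1, -2.2]
opening: 0.586
```

Run:
```python
from plan import *
plan(.6107,.0647,.12,45)
```

```text
t 6.47 pos [0.6251 0.3056 0.1646] jaw yaw 45.1 tilt z [ 0.002  0.001 -1.   ] q6 -0.50 open 0.586 F [ 0.6 -0.1 -2.2]
turn about tool z: 0.1 deg = 0.0005 fs (world yaw -0.1) | slide x -160.1 y -180.5 z 44.6 mm -> fs -3.202 -3.610 0.892
```

Request:
{"api": "drive_tool", "payload": {
  "deltas": [
    {"slide": [-0.8,-0.9,0],"delta_rot": [0,0,0],"hand": 0},
    {"slide": [-0.8,-0.9,0],"delta_rot": [0,0,0],"hand": 0},
    {"slide": [-0.8,-0.9,0],"delta_rot": [0,0,0],"hand": 0},
    {"slide": [-0.8,-0.9,0.4],"delta_rot": [0,0,0],"hand": 0},
    {"slide": [0,0,0.4],"delta_rot": [0,0,0],"hand": 0}
  ]
}}

```text
time_s: 7.1
eef_pos: [0.6097, 0.0616, 0.1215]
eef_rot: [-0.001, 0.384, 0.923, -0.001]
wrist_force: [-0.1, -0.7, -2.9]
opening: 0.589
```

Request:
{"api": "drive_tool", "payload": {
  "deltas": [
    {"slide": [0,0,0],"delta_rot": [0,0,0],"hand": 0},
    {"slide": [0,0,0],"delta_rot": [0,0,0],"hand": 0},
    {"slide": [0,0,0],"delta_rot": [0,0,0],"hand": 0},
    {"slide": [0,0,0],"delta_rot": [0,0,0],"hand": 0},
    {"slide": [0,0,0],"delta_rot": [0,0,0],"hand": 0}
  ]
}}

```text
time_s: 7.72
eef_pos: [0.611, 0.0663, 0.1239]
eef_rot: [0.0, 0.382, 0.924, 0.0]
wrist_force: [-0.2, 0.1, -2.0]
opening: 0.587
```

Run:
```python
from plan import *
plan(.6107,.0647,.12,45)
s=cam("side");c=cam("top")
crop(s,315,195,60,60,8,"h_s.png");crop(c,300,200,70,60,8,"h_t.png")
a=cv2.imread("pics/h_t.png");b=cv2.imread("pics/h_s.png");cv2.imwrite("pics/h_ts.png",cv2.resize(np.hstack([a,b]),(800,370)))
```

```text
t 7.72 pos [0.611  0.0663 0.1239] jaw yaw 45.1 tilt z [ 0.001 -0.    -1.   ] q6 -0.87 open 0.587 F [-0.2  0.1 -2. ]
turn about tool z: 0.1 deg = 0.0004 fs (world yaw -0.1) | slide x -1.0 y -1.3 z 3.9 mm -> fs -0.019 -0.027 0.078
```

View pics/h_ts.png

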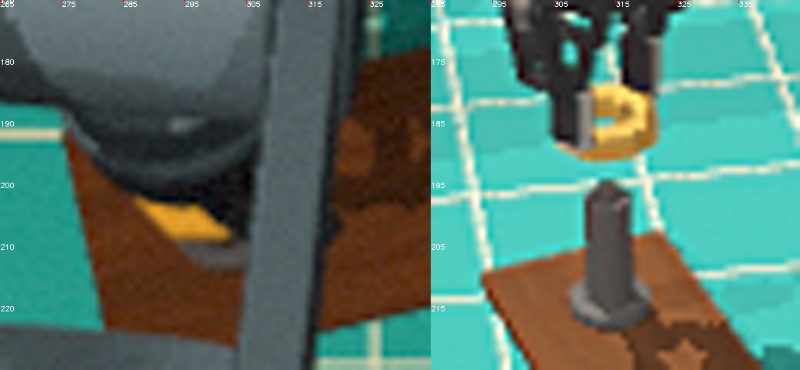

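```bash
cat > ov.py <<'E'
from h import *
from sp import oc
def overlay(c,arb,sp,z0,th,u0,v0,w,h,sc,name):
    f=cv2.resize(c["frame"][v0:v0+h,u0:u0+w,::-1],None,fx=sc,fy=sc,interpolation=cv2.INTER_CUBIC); raw=f.copy()
    def poly(pts,col):
        p=np.array([w2p(c,q) for q in pts]); p=((p-[u0,v0]+.5)*sc).astype(np.int32); cv2.polylines(f,[p],True,col,1)
    if arb is not None:
      for r,z in((.022,.02),(.013,.084),(.013,.02),(.007,.092)):
        poly([[arb[0]+r*np.cos(t),arb[1]+r*np.sin(t),z] for t in np.linspace(0,6.28,50)],(0,255,0))
    if sp is not None:
      t=np.radians(th);e=np.array([np.cos(t),np.sin(t)]);n=np.array([-e[1],e[0]])
      for z in(z0,z0+.014):
        for a in(.026,.0145): poly([[sp[0]+q[0],sp[1]+q[1],z] for q in oc(a,t)],(255,0,255))
        poly([[*(np.array(sp)+q),z] for q in(e*.0145+n*.003,e*.0095+n*.003,e*.0095-n*.003,e*.0145-n*.003)],(255,0,0))
    cv2.imwrite("pics/"+name,np.hstack([raw,f]))
E
python3 - <<'E'
from ov import *
s=cam("side")
overlay(s,(.6107,.0647),(.611,.0663),.121,45,295,175,40,50,10,"ov1.png")
E
```

```text
(no output)
```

View pics/ov1.png

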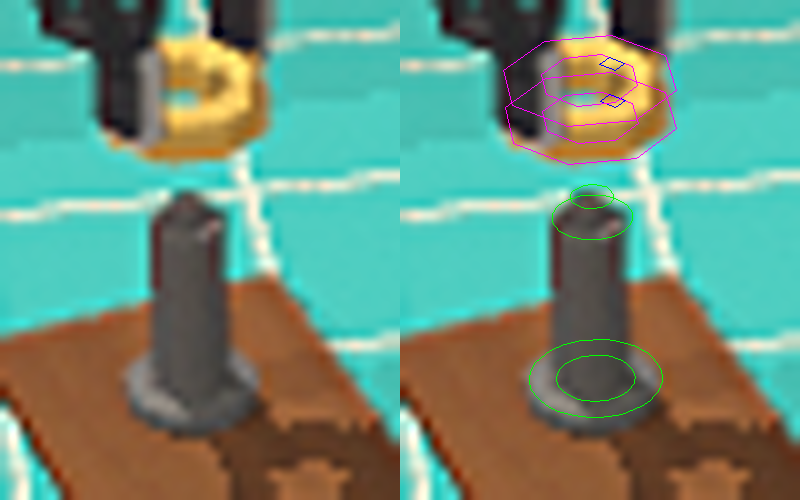

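Request:
{"api": "drive_tool", "payload": {
  "deltas": [
    {"slide": [-0.028,-0.011,0],"delta_rot": [0,0,0],"hand": 0},
    {"slide": [0,0,0.33],"delta_rot": [0,0,0],"hand": 0},
    {"slide": [0,0,0.33],"delta_rot": [0,0,0],"hand": 0},
    {"slide": [0,0,0],"delta_rot": [0,0,0],"hand": 0},
    {"slide": [0,0,0],"delta_rot": [0,0,0],"hand": 0}
  ]
}}

```text
time_s: 8.5
eef_pos: [0.6112, 0.0645, 0.0901]
eef_rot: [-0.0, 0.383, 0.924, -0.0]
wrist_force: [-0.6, 0.6, -1.8]
opening: 0.587
```

Run:
```python
from ov import *; from plan import plan
plan(.6107,.0647,.085,45)
s=cam("side")
overlay(s,(.6107,.0647),(.611,.0653),.088,45,295,175,40,50,10,"ov2.png")
```

```text
t 8.50 pos [0.6112 0.0645 0.0901] jaw yaw 45.0 tilt z [-0.001  0.    -1.   ] q6 -0.87 open 0.587 F [-0.6  0.6 -1.8]
turn about tool z: 0.0 deg = 0.0001 fs (world yaw -0.0) | slide x 0.5 y -0.2 z 5.1 mm -> fs 0.009 -0.004 0.101
```

View pics/ov2.png

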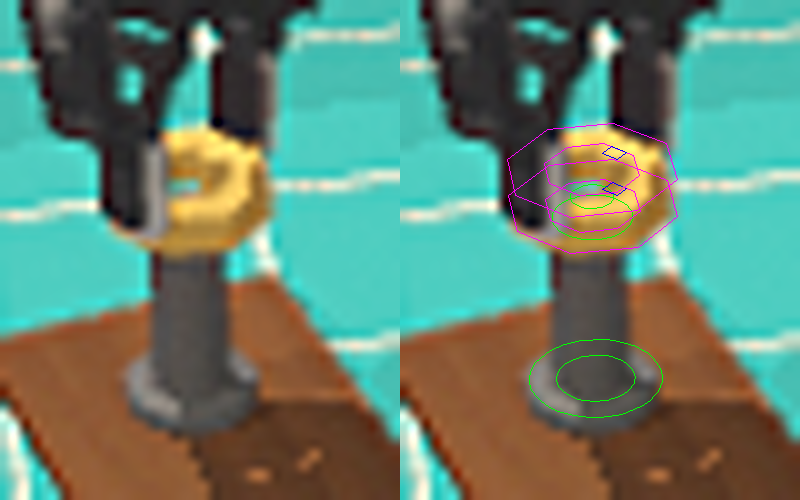

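Request:
{"api": "drive_tool", "payload": {
  "deltas": [
    {"slide": [-0.01,0.01,0],"delta_rot": [0,0,0],"hand": 0},
    {"slide": [0,0,0.06],"delta_rot": [0,0,0],"hand": 0},
    {"slide": [0,0,0.06],"delta_rot": [0,0,0],"hand": 0},
    {"slide": [0,0,0.06],"delta_rot": [0,0,0],"hand": 0},
    {"slide": [0,0,0],"delta_rot": [0,0,0],"hand": 0}
  ]
}}

```text
time_s: 9.18
eef_pos: [0.6126, 0.0641, 0.0834]
eef_rot: [0.001, 0.382, 0.924, -0.0]
wrist_force: [-4.4, -2.0, 10.4]
opening: 0.578
```

Request:
{"api": "drive_tool", "payload": {
  "deltas": [
    {"slide": [0.009,-0.02,0],"delta_rot": [0,0,0],"hand": 0},
    {"slide": [0,0,0],"delta_rot": [0,0,0],"hand": 0},
    {"slide": [0,0,0],"delta_rot": [0,0,0],"hand": 0},
    {"slide": [0,0,0],"delta_rot": [0,0,0],"hand": 0},
    {"slide": [0,0,0],"delta_rot": [0,0,0],"hand": 0}
  ]
}}

```text
time_s: 9.8
eef_pos: [0.6125, 0.0641, 0.0835]
eef_rot: [0.002, 0.383, 0.924, 0.001]
wrist_force: [-0.8, 1.1, 8.0]
opening: 0.582
```

Run:
```python
from ov import *; from plan import plan
plan(.6107,.0647,.085,45)
print(ctrl.get_obs()["torque"])
s=cam("side")
overlay(s,(.6097,.0647),(.611,.0647),.080,45,295,175,40,50,10,"ov3.png")
```

```text
t 9.80 pos [0.6125 0.0641 0.0835] jaw yaw 45.0 tilt z [ 0.003 -0.    -1.   ] q6 -0.87 open 0.582 F [-0.8  1.1  8. ]
turn about tool z: 0.0 deg = 0.0001 fs (world yaw -0.0) | slide x 1.7 y -0.8 z -1.5 mm -> fs 0.034 -0.017 -0.031
[0.0393788  0.29378353 0.02876988]
```

View pics/ov3.png

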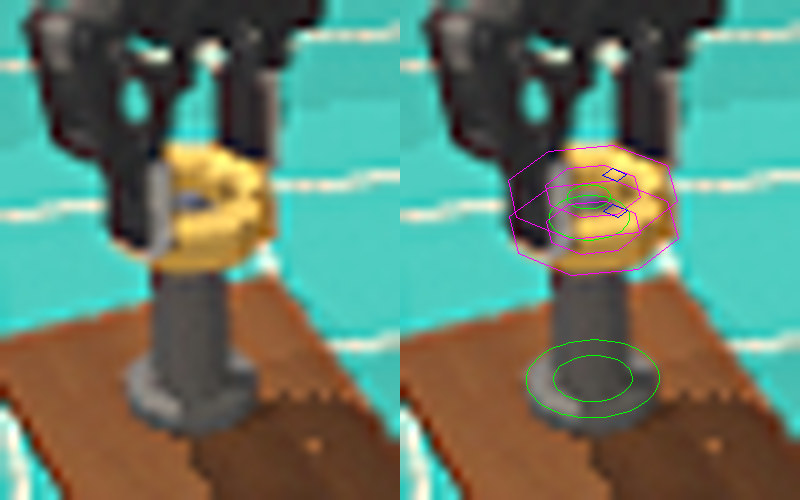

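Run:
```python
from h import *
F=np.mean([cam("side")["frame"].astype(float) for _ in range(4)],0)
f=cv2.resize(F[184:206,303:325,::-1],None,fx=26,fy=26,interpolation=cv2.INTER_CUBIC); cv2.imwrite("pics/z1.png",np.clip(f,0,255))
```

```text
[ WARN:0@5.246] global loadsave.cpp:1063 imwrite_ Unsupported depth image for selected encoder is fallbacked to CV_8U.
```

View pics/z1.png

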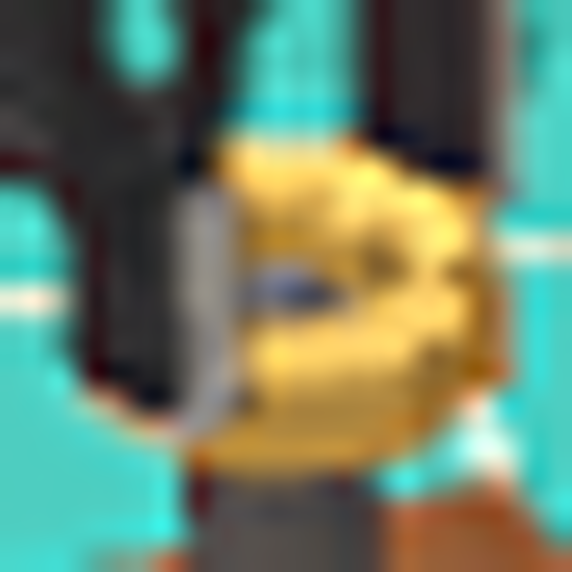

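Request:
{"api": "drive_tool", "payload": {
  "deltas": [
    {"slide": [0,-0.02,0],"delta_rot": [0,0,0],"hand": 0},
    {"slide": [0,-0.02,0],"delta_rot": [0,0,0],"hand": 0},
    {"slide": [0,0,0.02],"delta_rot": [0,0,0],"hand": 0},
    {"slide": [0,0,0],"delta_rot": [0,0,0],"hand": 0},
    {"slide": [0,0,0],"delta_rot": [0,0,0],"hand": 0}
  ]
}}

```text
time_s: 10.68
eef_pos: [0.6125, 0.0639, 0.0833]
eef_rot: [0.003, 0.382, 0.924, 0.002]
wrist_force: [2.3, 5.1, 9.9]
opening: 0.585
```

Run:
```python
from plan import plan
from h import *
plan(.6107,.0647,.085,45)
print(ctrl.get_obs()["torque"])
```

```text
t 10.68 pos [0.6125 0.0639 0.0833] jaw yaw 45.0 tilt z [ 0.007  0.002 -1.   ] q6 -0.88 open 0.585 F [2.3 5.1 9.9]
turn about tool z: 0.0 deg = 0.0001 fs (world yaw -0.0) | slide x 1.8 y -0.7 z -1.7 mm -> fs 0.036 -0.013 -0.034
[ 0.89681475 -0.22873692  0.01936104]
```

Request:
{"api": "drive_tool", "payload": {
  "deltas": [
    {"slide": [0,0.045,0],"delta_rot": [0,0,0],"hand": 0},
    {"slide": [0,0,0.02],"delta_rot": [0,0,0.015],"hand": 0},
    {"slide": [0,0,0],"delta_rot": [0,0,0.015],"hand": 0},
    {"slide": [0,0,0],"delta_rot": [0,0,0.015],"hand": 0},
    {"slide": [0,0,0],"delta_rot": [0,0,0],"hand": 0}
  ]
}}

```text
time_s: 11.3
eef_pos: [0.6126, 0.0639, 0.0823]
eef_rot: [0.002, 0.447, 0.895, 0.0]
wrist_force: [-4.7, -2.2, 14.8]
opening: 0.586
```

Run:
```python
from plan import plan
from h import *
plan(.6107,.0647,.085,45)
print(ctrl.get_obs()["torque"])
```

```text
t 11.30 pos [0.6126 0.0639 0.0823] jaw yaw 36.9 tilt z [ 0.003 -0.001 -1.   ] q6 -0.73 open 0.586 F [-4.7 -2.2 14.8]
turn about tool z: -8.1 deg = -0.0448 fs (world yaw +8.1) | slide x 1.9 y -0.8 z -2.7 mm -> fs 0.039 -0.016 -0.053
[-0.17486902  0.82687097  0.23707039]
```

Request:
{"api": "drive_tool", "payload": {
  "deltas": [
    {"slide": [0,0,0],"delta_rot": [0,0,0.015],"hand": 0},
    {"slide": [0,0,0],"delta_rot": [0,0,0.015],"hand": 0},
    {"slide": [0,0,0],"delta_rot": [0,0,0.015],"hand": 0},
    {"slide": [0,0,0],"delta_rot": [0,0,0.015],"hand": 0},
    {"slide": [0,0,0],"delta_rot": [0,0,0],"hand": 0}
  ]
}}

```text
time_s: 11.92
eef_pos: [0.6126, 0.0637, 0.0818]
eef_rot: [0.002, 0.529, 0.849, 0.0]
wrist_force: [-2.7, -2.3, 10.6]
opening: 0.581
```

Run:
```python
from plan import plan
from h import *
plan(.6107,.0647,.085,45)
print(ctrl.get_obs()["torque"])
```

```text
t 11.93 pos [0.6126 0.0637 0.0818] jaw yaw 26.1 tilt z [ 0.003 -0.001 -1.   ] q6 -0.54 open 0.581 F [-2.7 -2.3 10.6]
turn about tool z: -18.9 deg = -0.1047 fs (world yaw +18.9) | slide x 2.1 y -0.6 z -3.2 mm -> fs 0.041 -0.013 -0.064
[-0.28175907  0.51190463  0.29531863]
```

Request:
{"api": "drive_tool", "payload": {
  "deltas": [
    {"slide": [0,0,0.02],"delta_rot": [0,0,0.015],"hand": 0},
    {"slide": [0,0,0],"delta_rot": [0,0,0.015],"hand": 0},
    {"slide": [0,0,0],"delta_rot": [0,0,0.015],"hand": 0},
    {"slide": [0,0,0],"delta_rot": [0,0,0.015],"hand": 0},
    {"slide": [0,0,0],"delta_rot": [0,0,0],"hand": 0}
  ]
}}

```text
time_s: 12.55
eef_pos: [0.6126, 0.0631, 0.0811]
eef_rot: [0.002, 0.606, 0.795, -0.0]
wrist_force: [-3.6, -3.8, 12.2]
opening: 0.584
```

Run:
```python
from plan import plan
from h import *
plan(.6107,.0647,.085,45)
print(ctrl.get_obs()["torque"])
F=np.mean([cam("side")["frame"].astype(float) for _ in range(4)],0)
f=cv2.resize(F[184:206,303:325,::-1],None,fx=26,fy=26,interpolation=cv2.INTER_CUBIC); cv2.imwrite("pics/z2.png",np.clip(f,0,255).astype(np.uint8))
```

```text
t 12.55 pos [0.6126 0.0631 0.0811] jaw yaw 15.3 tilt z [ 0.003 -0.002 -1.   ] q6 -0.36 open 0.584 F [-3.6 -3.8 12.2]
turn about tool z: -29.7 deg = -0.1648 fs (world yaw +29.7) | slide x 2.5 y -0.3 z -3.9 mm -> fs 0.050 -0.005 -0.077
[-0.69152108  0.84475864  0.30372487]
```

View pics/z2.png

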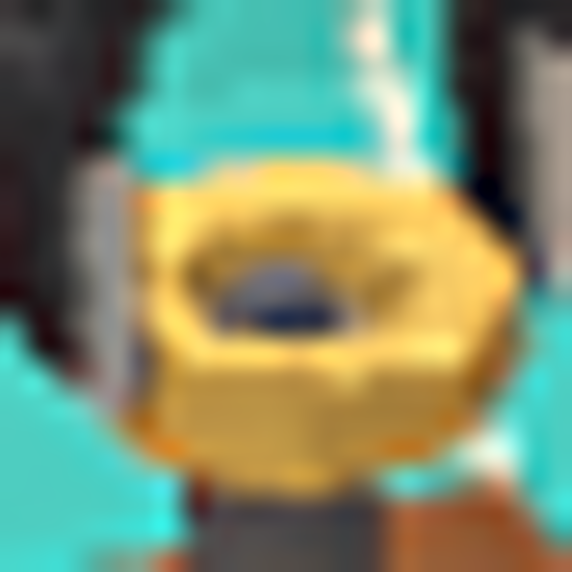

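Run:
```python
from ov import *
s=cam("side")
overlay(s,(.6097,.0637),(.6097,.0637),.084,15,301,178,26,46,15,"o4a.png")
overlay(s,(.6097,.0637),(.6097,.0637),.080,15,301,178,26,46,15,"o4b.png")
a=cv2.imread("pics/o4a.png");b=cv2.imread("pics/o4b.png");cv2.imwrite("pics/o4.png",cv2.resize(np.hstack([a[:420],b[:420,390:]]),None,fx=.65,fy=.65))
```

```text
(no output)
```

View pics/o4.png

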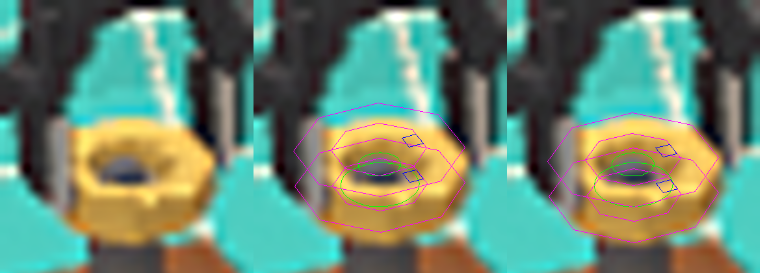

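Request:
{"api": "drive_tool", "payload": {
  "deltas": [
    {"slide": [0,0,-0.2],"delta_rot": [0,0,-0.04],"hand": 0},
    {"slide": [0,0,-0.2],"delta_rot": [0,0,-0.04],"hand": 0},
    {"slide": [0,0,-0.2],"delta_rot": [0,0,-0.04],"hand": 0},
    {"slide": [0,0,0],"delta_rot": [0,0,-0.045],"hand": 0},
    {"slide": [0,0,0],"delta_rot": [0,0,0],"hand": 0}
  ]
}}

```text
time_s: 13.42
eef_pos: [0.6111, 0.0643, 0.1084]
eef_rot: [-0.0, 0.383, 0.924, -0.0]
wrist_force: [0.0, 0.7, -1.8]
opening: 0.577
```

Run:
```python
from ov import *; from plan import plan
plan(.6107,.0647,.085,45)
o,_=obs();p=o["eef_pos"]
s=cam("side")
overlay(s,(.6097,.0637),(p[0]-.002,p[1]),p[2]-.003,45,297,165,34,56,12,"o5.png")
```

```text
t 13.43 pos [0.6111 0.0643 0.1084] jaw yaw 44.9 tilt z [-0. -0. -1.] q6 -0.87 open 0.577 F [ 0.   0.7 -1.8]
turn about tool z: -0.1 deg = -0.0003 fs (world yaw +0.1) | slide x 0.6 y -0.0 z 23.4 mm -> fs 0.012 -0.001 0.468
```

View pics/o5.png

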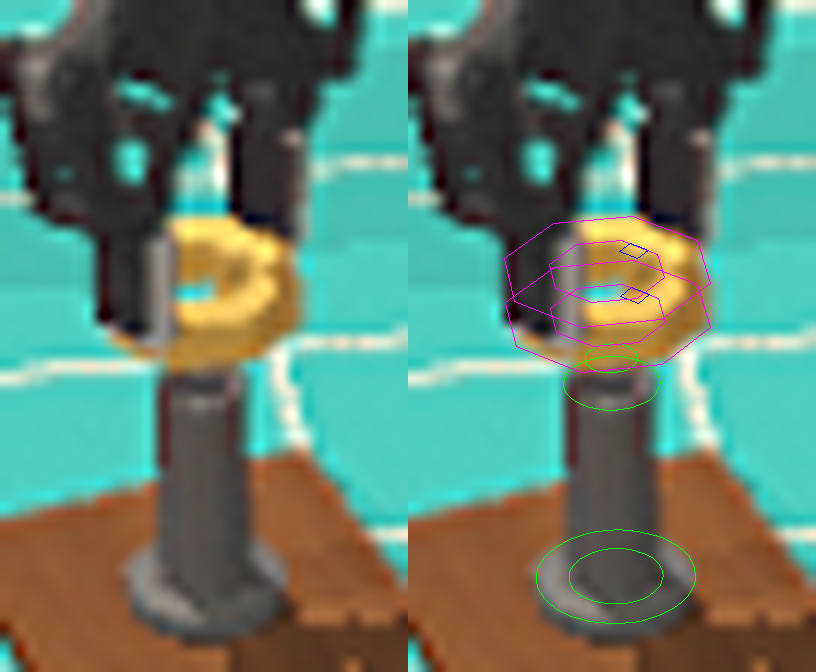

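Request:
{"api": "drive_tool", "payload": {
  "deltas": [
    {"slide": [-0.021,0.013,0],"delta_rot": [0,0,0],"hand": 0},
    {"slide": [0,0,0.3],"delta_rot": [0,0,0],"hand": 0},
    {"slide": [0,0,0.12],"delta_rot": [0,0,0],"hand": 0},
    {"slide": [0,0,0],"delta_rot": [0,0,0],"hand": 0},
    {"slide": [0,0,0],"delta_rot": [0,0,0],"hand": 0}
  ]
}}

```text
time_s: 14.1
eef_pos: [0.6123, 0.0641, 0.087]
eef_rot: [-0.0, 0.383, 0.924, -0.0]
wrist_force: [0.8, 0.8, -1.6]
opening: 0.58
```

Request:
{"api": "drive_tool", "payload": {
  "deltas": [
    {"slide": [0,0,0.02],"delta_rot": [0,0,0],"hand": 0},
    {"slide": [0,0,0.02],"delta_rot": [0,0,0],"hand": 0},
    {"slide": [0,0,0],"delta_rot": [0,0,0],"hand": 0},
    {"slide": [0,0,0],"delta_rot": [0,0,0],"hand": 0},
    {"slide": [0,0,0],"delta_rot": [0,0,0],"hand": 0}
  ]
}}

```text
time_s: 14.72
eef_pos: [0.6129, 0.064, 0.0863]
eef_rot: [0.001, 0.383, 0.924, 0.0]
wrist_force: [-1.5, 1.4, 5.9]
opening: 0.58
```

Run:
```python
from plan import plan
from h import *
plan(.6123,.0640,.085,45)
print(ctrl.get_obs()["torque"])
```

```text
t 14.72 pos [0.6129 0.064  0.0863] jaw yaw 45.0 tilt z [ 0.001 -0.    -1.   ] q6 -0.87 open 0.580 F [-1.5  1.4  5.9]
turn about tool z: 0.0 deg = 0.0001 fs (world yaw -0.0) | slide x 0.5 y -0.4 z 1.3 mm -> fs 0.009 -0.008 0.026
[ 0.07738998  0.43666855 -0.01654848]
```

Request:
{"api": "drive_tool", "payload": {
  "deltas": [
    {"slide": [0,0,0],"delta_rot": [0,0,-0.02],"hand": 0},
    {"slide": [0,0,0],"delta_rot": [0,0,-0.02],"hand": 0},
    {"slide": [0,0,0],"delta_rot": [0,0,-0.02],"hand": 0},
    {"slide": [0,0,0],"delta_rot": [0,0,-0.02],"hand": 0},
    {"slide": [0,0,0],"delta_rot": [0,0,0],"hand": 0}
  ]
}}

```text
time_s: 15.35
eef_pos: [0.6122, 0.0639, 0.085]
eef_rot: [-0.0, 0.264, 0.965, -0.0]
wrist_force: [0.5, -0.2, -1.4]
opening: 0.577
```

Request:
{"api": "drive_tool", "payload": {
  "deltas": [
    {"slide": [0,0,0],"delta_rot": [0,0,-0.02],"hand": 0},
    {"slide": [0,0,0],"delta_rot": [0,0,-0.02],"hand": 0},
    {"slide": [0,0,0],"delta_rot": [0,0,-0.02],"hand": 0},
    {"slide": [0,0,0],"delta_rot": [0,0,-0.02],"hand": 0},
    {"slide": [0,0,0],"delta_rot": [0,0,0],"hand": 0}
  ]
}}

```text
time_s: 15.98
eef_pos: [0.6123, 0.064, 0.0852]
eef_rot: [-0.0, 0.142, 0.99, -0.0]
wrist_force: [-0.0, 0.2, -1.1]
opening: 0.579
```

Request:
{"api": "drive_tool", "payload": {
  "deltas": [
    {"slide": [0,0,0],"delta_rot": [0,0,0.02],"hand": 0},
    {"slide": [0,0,0.05],"delta_rot": [0,0,0.02],"hand": 0},
    {"slide": [0,0,0.05],"delta_rot": [0,0,0],"hand": 0},
    {"slide": [0,0,0],"delta_rot": [0,0,0],"hand": 0},
    {"slide": [0,0,0],"delta_rot": [0,0,0],"hand": 0}
  ]
}}

```text
time_s: 16.6
eef_pos: [0.6124, 0.064, 0.0804]
eef_rot: [-0.0, 0.203, 0.979, -0.0]
wrist_force: [0.2, -1.0, -2.9]
opening: 0.579
```

Request:
{"api": "drive_tool", "payload": {
  "deltas": [
    {"slide": [0,0,0.15],"delta_rot": [0,0,0],"hand": 0},
    {"slide": [0,0,0.15],"delta_rot": [0,0,0],"hand": 0},
    {"slide": [0,0,0.15],"delta_rot": [0,0,0],"hand": 0},
    {"slide": [0,0,0.15],"delta_rot": [0,0,0],"hand": 0},
    {"slide": [0,0,0],"delta_rot": [0,0,0],"hand": 0}
  ]
}}

```text
time_s: 17.23
eef_pos: [0.6119, 0.0641, 0.0494]
eef_rot: [-0.001, 0.203, 0.979, 0.0]
wrist_force: [-0.3, -0.3, -1.7]
opening: 0.578
```

Run:
```python
from plan import plan
from h import *
plan(.6123,.0640,.085,45)
print(ctrl.get_obs()["torque"])
```

```text
t 17.23 pos [0.6119 0.0641 0.0494] jaw yaw 66.6 tilt z [-0.001  0.    -1.   ] q6 -1.25 open 0.578 F [-0.3 -0.3 -1.7]
turn about tool z: 21.6 deg = 0.1201 fs (world yaw -21.6) | slide x -0.4 y 0.2 z -35.6 mm -> fs -0.007 0.003 -0.712
[ 0.04600199 -0.02256608 -0.01435248]
```

Request:
{"api": "drive_tool", "payload": {
  "deltas": [
    {"slide": [0,0,0.18],"delta_rot": [0,0,0],"hand": 0},
    {"slide": [0,0,0.18],"delta_rot": [0,0,0],"hand": 0},
    {"slide": [0,0,0],"delta_rot": [0,0,0],"hand": 0.85},
    {"slide": [0,0,0],"delta_rot": [0,0,0],"hand": 0.85},
    {"slide": [0,0,0],"delta_rot": [0,0,0],"hand": 0.85}
  ]
}}

```text
time_s: 17.85
eef_pos: [0.6131, 0.064, 0.0331]
eef_rot: [0.001, 0.203, 0.979, 0.0]
wrist_force: [-0.2, 0.7, 0.9]
opening: 0.846
```

Run:
```python
from plan import plan
from h import *
plan(.460,.2826,.17,86)
s=cam("side");crop(s,313,205,50,50,11,"r1.png")
```

```text
t 17.85 pos [0.6131 0.064  0.0331] jaw yaw 66.6 tilt z [ 0.002 -0.    -1.   ] q6 -1.25 open 0.846 F [-0.2  0.7  0.9]
turn about tool z: -19.4 deg = -0.1077 fs (world yaw +19.4) | slide x 168.0 y 207.3 z -136.9 mm -> fs 3.360 4.147 -2.739
```

View pics/r1.png

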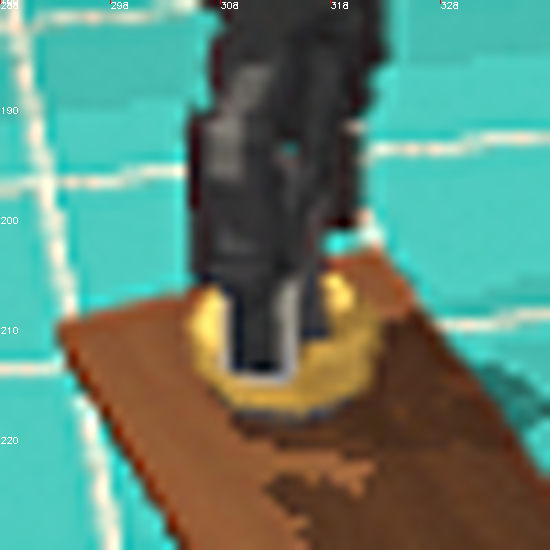

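Request:
{"api": "drive_tool", "payload": {
  "deltas": [
    {"slide": [0,0,-0.8],"delta_rot": [0,0,0],"hand": 0.8},
    {"slide": [0,0,-1],"delta_rot": [0,0,0],"hand": 0.8},
    {"slide": [0,0,-0.9],"delta_rot": [0,0,0.056],"hand": 0.78},
    {"slide": [0,0,0],"delta_rot": [0,0,0.056],"hand": 0.78},
    {"slide": [0,0,0],"delta_rot": [0,0,0.056],"hand": 0.78}
  ]
}}

```text
time_s: 18.52
eef_pos: [0.6132, 0.064, 0.169]
eef_rot: [0.001, 0.454, 0.891, 0.001]
wrist_force: [-1.1, -0.4, -1.1]
opening: 0.778
```

Request:
{"api": "drive_tool", "payload": {
  "deltas": [
    {"slide": [0,0,0],"delta_rot": [0,0,0.056],"hand": 0.78},
    {"slide": [0,0,0],"delta_rot": [0,0,0.056],"hand": 0.78},
    {"slide": [0,0,0],"delta_rot": [0,0,0.056],"hand": 0.78},
    {"slide": [0,0,0],"delta_rot": [0,0,0.056],"hand": 0.78},
    {"slide": [0,0,0],"delta_rot": [0,0,0],"hand": 0.78}
  ]
}}

```text
time_s: 19.15
eef_pos: [0.6126, 0.064, 0.1678]
eef_rot: [0.0, 0.73, 0.683, 0.0]
wrist_force: [-0.8, 0.8, -0.2]
opening: 0.78
```

Run:
```python
from plan import plan
from sp import *
c=cam("top"); print(fit(c,(.460,.2826))[:2])
plan(.460,.2826,.17,-4)
s=cam("side");crop(s,310,200,160,110,5,"r2.png")
```

```text
[(np.float64(15.9), [459.9, 282.7], np.float64(177.3)), (np.float64(16.5), [459.9, 282.6], np.float64(176.0))]
t 19.20 pos [0.6125 0.064  0.1677] jaw yaw -3.7 tilt z [ 0. -0. -1.] q6 -0.02 open 0.779 F [-0.2  0.2  0.7]
turn about tool z: 0.3 deg = 0.0015 fs (world yaw -0.3) | slide x 207.4 y -167.4 z -2.3 mm -> fs 4.148 -3.348 -0.046
```

View pics/r2.png

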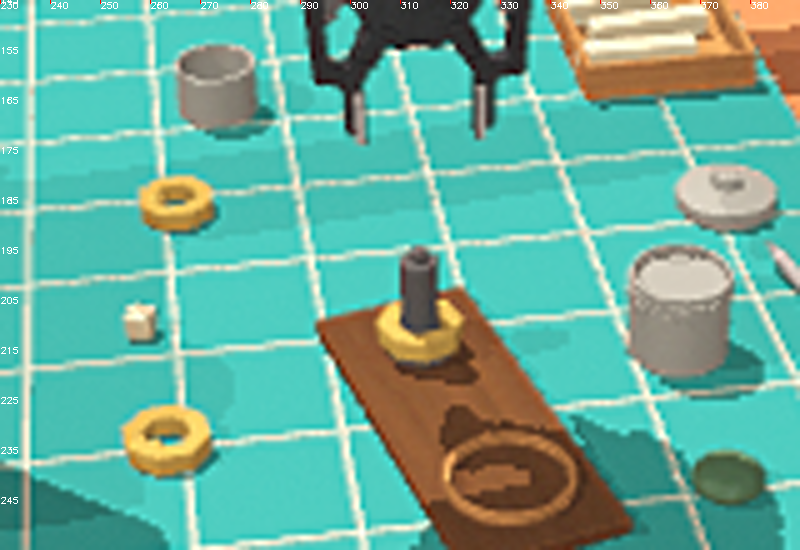

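Request:
{"api": "drive_tool", "payload": {
  "deltas": [
    {"slide": [0.83,-0.67,0],"delta_rot": [0,0,0],"hand": 0.78},
    {"slide": [0.83,-0.67,0],"delta_rot": [0,0,0],"hand": 0.78},
    {"slide": [0.83,-0.67,0],"delta_rot": [0,0,0],"hand": 0.78},
    {"slide": [0.83,-0.67,0],"delta_rot": [0,0,0],"hand": 0.78},
    {"slide": [0.83,-0.67,0.5],"delta_rot": [0,0,0],"hand": 0.78}
  ]
}}

```text
time_s: 19.88
eef_pos: [0.4604, 0.2845, 0.1446]
eef_rot: [0.001, 0.73, 0.683, 0.003]
wrist_force: [0.8, 0.2, 0.7]
opening: 0.783
```

Request:
{"api": "drive_tool", "payload": {
  "deltas": [
    {"slide": [0,0,0.8],"delta_rot": [0,0,0],"hand": 0.78},
    {"slide": [0,0,0.8],"delta_rot": [0,0,0],"hand": 0.78},
    {"slide": [0,0,0.5],"delta_rot": [0,0,0],"hand": 0.78},
    {"slide": [0,0,0],"delta_rot": [0,0,0],"hand": 0.78},
    {"slide": [0,0,0],"delta_rot": [0,0,0],"hand": 0.78}
  ]
}}

```text
time_s: 20.5
eef_pos: [0.4605, 0.2828, 0.0386]
eef_rot: [0.0, 0.731, 0.683, 0.001]
wrist_force: [0.5, -0.2, 0.4]
opening: 0.781
```

Run:
```python
from plan import plan
from sp import *
plan(.460,.2826,.003,-4)
s=cam("side");crop(s,262,185,60,50,11,"r3.png")
```

```text
t 20.50 pos [0.4605 0.2828 0.0386] jaw yaw -3.9 tilt z [ 0.002  0.001 -1.   ] q6 0.40 open 0.781 F [ 0.5 -0.2  0.4]
turn about tool z: 0.1 deg = 0.0006 fs (world yaw -0.1) | slide x -0.2 y -0.5 z 35.6 mm -> fs -0.005 -0.010 0.712
```

View pics/r3.png

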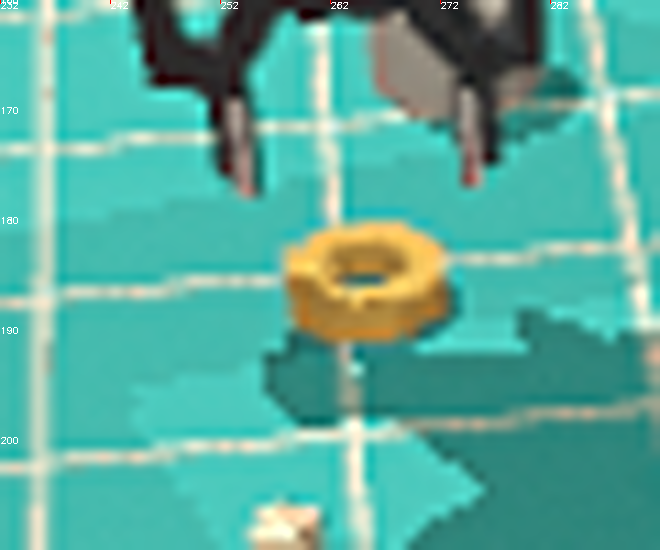

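Request:
{"api": "drive_tool", "payload": {
  "deltas": [
    {"slide": [0,0,0.4],"delta_rot": [0,0,0],"hand": 0.78},
    {"slide": [0,0,0.34],"delta_rot": [0,0,0],"hand": 0.78},
    {"slide": [0,0,0],"delta_rot": [0,0,0],"hand": 0.78},
    {"slide": [0,0,0],"delta_rot": [0,0,0],"hand": 0},
    {"slide": [0,0,0],"delta_rot": [0,0,0],"hand": 0}
  ]
}}

```text
time_s: 21.18
eef_pos: [0.4604, 0.2828, 0.0014]
eef_rot: [0.0, 0.731, 0.682, 0.001]
wrist_force: [0.5, -0.5, 1.4]
opening: 0.584
```

Request:
{"api": "drive_tool", "payload": {
  "deltas": [
    {"slide": [0,0,0],"delta_rot": [0,0,0],"hand": 0},
    {"slide": [0,0,0],"delta_rot": [0,0,0],"hand": 0},
    {"slide": [0,0,-0.3],"delta_rot": [0,0,0],"hand": 0},
    {"slide": [0,0,-0.9],"delta_rot": [0,0,0],"hand": 0},
    {"slide": [0,0,-1],"delta_rot": [0,0,0.0],"hand": 0}
  ]
}}

```text
time_s: 21.8
eef_pos: [0.4585, 0.2821, 0.1114]
eef_rot: [-0.0, 0.731, 0.682, -0.001]
wrist_force: [0.8, -0.5, -1.6]
opening: 0.585
```

Request:
{"api": "drive_tool", "payload": {
  "deltas": [
    {"slide": [0,0,-0.4],"delta_rot": [0,0,0.056],"hand": 0},
    {"slide": [0,0,0],"delta_rot": [0,0,0.056],"hand": 0},
    {"slide": [0,0,0],"delta_rot": [0,0,0.056],"hand": 0},
    {"slide": [0,0,0],"delta_rot": [0,0,0.056],"hand": 0},
    {"slide": [0,0,0],"delta_rot": [0,0,0.056],"hand": 0}
  ]
}}

```text
time_s: 22.42
eef_pos: [0.4592, 0.2824, 0.1309]
eef_rot: [0.0, 0.953, 0.303, -0.0]
wrist_force: [0.1, 0.1, -1.9]
opening: 0.587
```

Request:
{"api": "drive_tool", "payload": {
  "deltas": [
    {"slide": [0,0,0],"delta_rot": [0,0,0.056],"hand": 0},
    {"slide": [0,0,0],"delta_rot": [0,0,0.056],"hand": 0},
    {"slide": [0,0,0],"delta_rot": [0,0,0.056],"hand": 0},
    {"slide": [0,0,0],"delta_rot": [0,0,0.056],"hand": 0},
    {"slide": [0,0,0],"delta_rot": [0,0,0.056],"hand": 0}
  ]
}}

```text
time_s: 23.05
eef_pos: [0.4592, 0.2824, 0.1309]
eef_rot: [0.0, 0.991, -0.131, -0.0]
wrist_force: [0.0, 0.2, -1.6]
opening: 0.587
```

Request:
{"api": "drive_tool", "payload": {
  "deltas": [
    {"slide": [0,0,0],"delta_rot": [0,0,0.05],"hand": 0},
    {"slide": [0,0,0],"delta_rot": [0,0,0],"hand": 0},
    {"slide": [0,0,0],"delta_rot": [0,0,0],"hand": 0},
    {"slide": [0,0,0],"delta_rot": [0,0,0],"hand": 0},
    {"slide": [0,0,0],"delta_rot": [0,0,0],"hand": 0}
  ]
}}

```text
time_s: 23.68
eef_pos: [0.4595, 0.2825, 0.1304]
eef_rot: [0.0, 0.979, -0.205, -0.0]
wrist_force: [-0.6, -0.1, -2.1]
opening: 0.587
```

Run:
```python
from plan import plan
plan(.6121,.0641,.1,-113.4)
```

```text
t 23.68 pos [0.4595 0.2825 0.1304] jaw yaw -113.7 tilt z [-0. -0. -1.] q6 2.32 open 0.587 F [-0.6 -0.1 -2.1]
turn about tool z: -0.3 deg = -0.0017 fs (world yaw +0.3) | slide x 226.7 y 139.8 z 30.4 mm -> fs 4.535 2.797 0.609
```

Request:
{"api": "drive_tool", "payload": {
  "deltas": [
    {"slide": [0.907,0.559,0],"delta_rot": [0,0,0],"hand": 0},
    {"slide": [0.907,0.559,0],"delta_rot": [0,0,0],"hand": 0},
    {"slide": [0.907,0.559,0],"delta_rot": [0,0,0],"hand": 0},
    {"slide": [0.907,0.559,0],"delta_rot": [0,0,0],"hand": 0},
    {"slide": [0.907,0.559,0],"delta_rot": [0,0,0],"hand": 0}
  ]
}}

```text
time_s: 24.3
eef_pos: [0.6117, 0.0618, 0.1305]
eef_rot: [-0.0, 0.979, -0.205, 0.0]
wrist_force: [-0.1, -0.4, -1.6]
opening: 0.586
```

Request:
{"api": "drive_tool", "payload": {
  "deltas": [
    {"slide": [0,0,0.6],"delta_rot": [0,0,0],"hand": 0},
    {"slide": [0,0,0],"delta_rot": [0,0,0],"hand": 0},
    {"slide": [0,0,0],"delta_rot": [0,0,0],"hand": 0},
    {"slide": [0,0,0],"delta_rot": [0,0,0],"hand": 0},
    {"slide": [0,0,0],"delta_rot": [0,0,0],"hand": 0}
  ]
}}

```text
time_s: 24.92
eef_pos: [0.6113, 0.0639, 0.1016]
eef_rot: [-0.0, 0.979, -0.205, 0.001]
wrist_force: [0.2, 0.2, -1.9]
opening: 0.586
```

Run:
```python
from plan import plan
from ov import *
plan(.6121,.0641,.085,-113.4)
o,_=obs();p=o["eef_pos"]
s=cam("side")
overlay(s,(.6095,.0637),(p[0]-.0025,p[1]),p[2]-.0015,66.5,297,170,34,50,12,"o6.png")
```

```text
t 24.93 pos [0.6113 0.0639 0.1016] jaw yaw -113.7 tilt z [ 0.002 -0.    -1.   ] q6 1.90 open 0.586 F [ 0.2  0.2 -1.9]
turn about tool z: -0.3 deg = -0.0016 fs (world yaw +0.3) | slide x 0.6 y -0.5 z 16.6 mm -> fs 0.012 -0.011 0.331
```

View pics/o6.png

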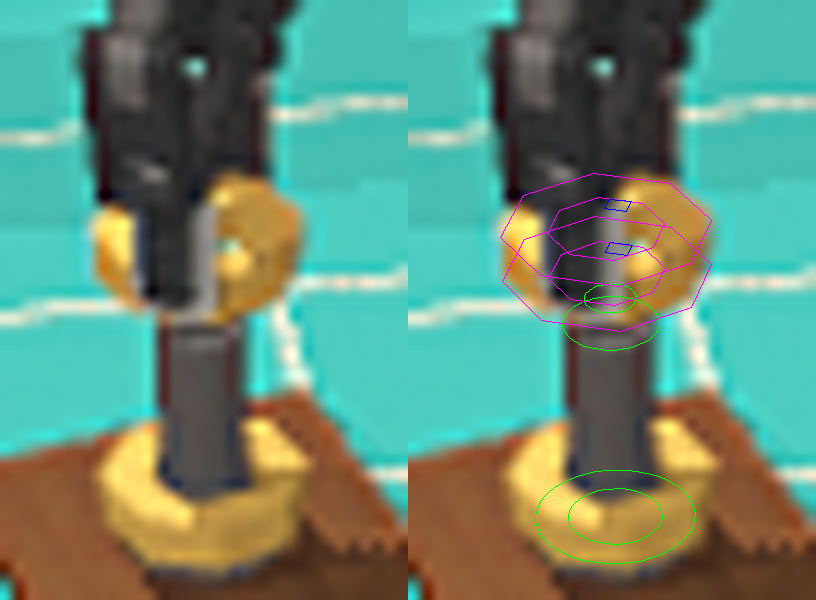

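Request:
{"api": "drive_tool", "payload": {
  "deltas": [
    {"slide": [0.014,-0.011,0],"delta_rot": [0,0,0],"hand": 0},
    {"slide": [0,0,0.2],"delta_rot": [0,0,0],"hand": 0},
    {"slide": [0,0,0.17],"delta_rot": [0,0,0],"hand": 0},
    {"slide": [0,0,0],"delta_rot": [0,0,0],"hand": 0},
    {"slide": [0,0,0],"delta_rot": [0,0,0],"hand": 0}
  ]
}}

```text
time_s: 25.6
eef_pos: [0.6116, 0.0635, 0.0817]
eef_rot: [0.0, 0.979, -0.206, -0.0]
wrist_force: [0.5, -0.5, -1.6]
opening: 0.584
```

Run:
```python
from plan import plan
from h import *
plan(.6121,.0641,.085,-113.4); print(ctrl.get_obs()["torque"])
```

```text
t 25.60 pos [0.6116 0.0635 0.0817] jaw yaw -113.8 tilt z [-0.001  0.    -1.   ] q6 1.90 open 0.584 F [ 0.5 -0.5 -1.6]
turn about tool z: -0.4 deg = -0.0019 fs (world yaw +0.4) | slide x 0.2 y -0.8 z -3.3 mm -> fs 0.004 -0.016 -0.066
[0.02123432 0.01586073 0.02302319]
```

Request:
{"api": "drive_tool", "payload": {
  "deltas": [
    {"slide": [0,0,0.2],"delta_rot": [0,0,0],"hand": 0},
    {"slide": [0,0,0.2],"delta_rot": [0,0,0],"hand": 0},
    {"slide": [0,0,0.2],"delta_rot": [0,0,0],"hand": 0},
    {"slide": [0,0,0.2],"delta_rot": [0,0,0],"hand": 0},
    {"slide": [0,0,0],"delta_rot": [0,0,0],"hand": 0}
  ]
}}

```text
time_s: 26.22
eef_pos: [0.6111, 0.0635, 0.0407]
eef_rot: [0.0, 0.979, -0.206, -0.001]
wrist_force: [-0.0, 0.6, -0.6]
opening: 0.586
```

Request:
{"api": "drive_tool", "payload": {
  "deltas": [
    {"slide": [0,0,0],"delta_rot": [0,0,0],"hand": 0.82},
    {"slide": [0,0,0],"delta_rot": [0,0,0],"hand": 0.82},
    {"slide": [0,0,0],"delta_rot": [0,0,0],"hand": 0.82},
    {"slide": [0,0,-0.8],"delta_rot": [0,0,0],"hand": 0.82},
    {"slide": [0,0,-1],"delta_rot": [0,0,0],"hand": 0.82}
  ]
}}

```text
time_s: 26.85
eef_pos: [0.6107, 0.0636, 0.1319]
eef_rot: [0.0, 0.979, -0.206, -0.001]
wrist_force: [1.3, -0.1, -0.1]
opening: 0.817
```

Run:
```python
from plan import plan
from sp import *
c=cam("top"); print(fit(c,(.4398,.0008))[:2])
plan(.4398,.0008,.15,50)
s=cam("side");crop(s,310,200,160,110,5,"r4.png");cv2.imwrite("pics/r4t.png",c["frame"][:,:,::-1])
```

```text
[(np.float64(11.3), [439.9, 0.9], np.float64(231.3)), (np.float64(12.0), [439.9, 0.9], np.float64(233.8))]
t 26.90 pos [0.6155 0.0634 0.1408] jaw yaw -113.7 tilt z [ 0.01  -0.001 -1.   ] q6 1.90 open 0.821 F [4.1 0.2 4.7]
turn about tool z: -163.7 deg = -0.9096 fs (world yaw +163.7) | slide x 94.4 y -160.9 z -9.2 mm -> fs 1.888 -3.218 -0.185
```

View pics/r4.png

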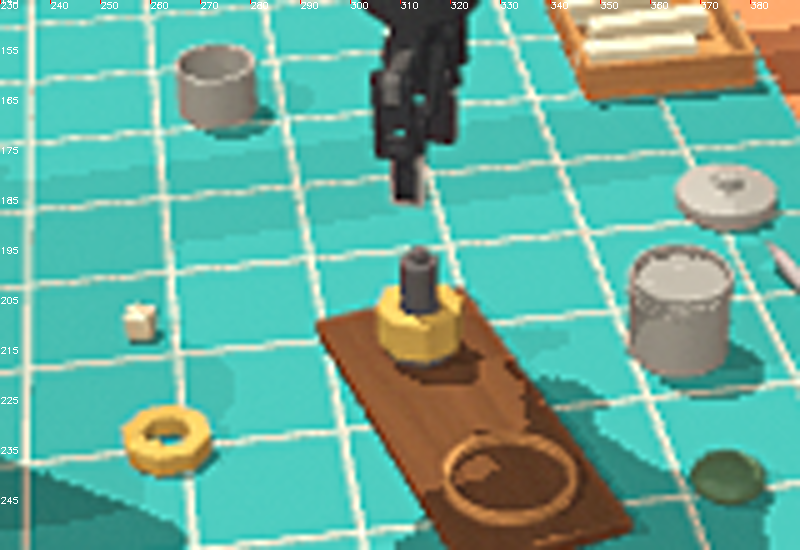

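View pics/r4t.png

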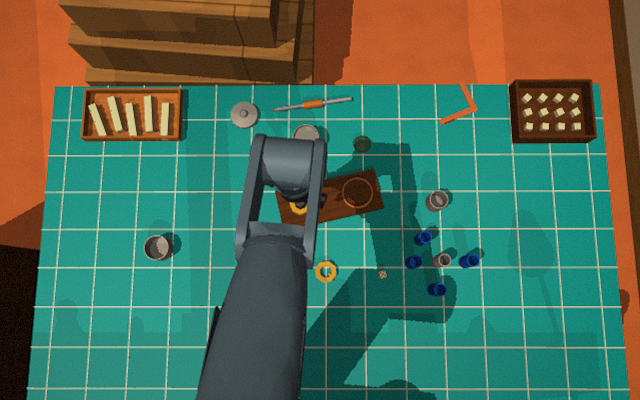

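Request:
{"api": "drive_tool", "payload": {
  "deltas": [
    {"slide": [0,0,-0.2],"delta_rot": [0,0,0.043],"hand": 0.78},
    {"slide": [0,0,0],"delta_rot": [0,0,0.043],"hand": 0.78},
    {"slide": [0,0,0],"delta_rot": [0,0,0],"hand": 0.78},
    {"slide": [0,0,0],"delta_rot": [0,0,0],"hand": 0.78},
    {"slide": [0,0,0],"delta_rot": [0,0,0],"hand": 0.78}
  ]
}}

```text
time_s: 27.58
eef_pos: [0.6116, 0.0636, 0.1417]
eef_rot: [0.0, 0.942, -0.335, -0.0]
wrist_force: [-0.4, -0.0, 0.9]
opening: 0.78
```

Run:
```python
from plan import plan
plan(.4403,.0005,.15,-129)
```

```text
t 27.57 pos [0.6116 0.0636 0.1417] jaw yaw -129.1 tilt z [-0.  0. -1.] q6 2.16 open 0.780 F [-0.4 -0.   0.9]
turn about tool z: -0.1 deg = -0.0008 fs (world yaw +0.1) | slide x -93.4 y 156.8 z -8.3 mm -> fs -1.868 3.136 -0.167
```

Request:
{"api": "drive_tool", "payload": {
  "deltas": [
    {"slide": [-0.467,0.784,0],"delta_rot": [0,0,0],"hand": 0.78},
    {"slide": [-0.467,0.784,0],"delta_rot": [0,0,0],"hand": 0.78},
    {"slide": [-0.467,0.784,0],"delta_rot": [0,0,0],"hand": 0.78},
    {"slide": [-0.467,0.784,0],"delta_rot": [0,0,0],"hand": 0.78},
    {"slide": [0,0,0.5],"delta_rot": [0,0,0],"hand": 0.78}
  ]
}}

```text
time_s: 28.2
eef_pos: [0.4396, 0.0003, 0.1184]
eef_rot: [0.0, 0.942, -0.336, 0.002]
wrist_force: [-0.2, -0.6, -0.5]
opening: 0.781
```

Request:
{"api": "drive_tool", "payload": {
  "deltas": [
    {"slide": [0,0,0.8],"delta_rot": [0,0,0],"hand": 0.78},
    {"slide": [0,0,0.7],"delta_rot": [0,0,0],"hand": 0.78},
    {"slide": [0,0,0],"delta_rot": [0,0,0],"hand": 0.78},
    {"slide": [0,0,0],"delta_rot": [0,0,0],"hand": 0.78},
    {"slide": [0,0,0],"delta_rot": [0,0,0],"hand": 0.78}
  ]
}}

```text
time_s: 28.82
eef_pos: [0.4417, 0.0008, 0.0435]
eef_rot: [-0.0, 0.942, -0.335, 0.002]
wrist_force: [-0.3, 0.3, -0.7]
opening: 0.784
```

Run:
```python
from plan import plan
from sp import *
plan(.4403,.0005,.0015,-129)
s=cam("side");crop(s,262,228,60,50,11,"r5.png")
```

```text
t 28.82 pos [0.4417 0.0008 0.0435] jaw yaw -129.2 tilt z [ 0.003 -0.001 -1.   ] q6 1.99 open 0.784 F [-0.3  0.3 -0.7]
turn about tool z: -0.2 deg = -0.0011 fs (world yaw +0.2) | slide x -0.9 y 1.1 z 42.0 mm -> fs -0.018 0.022 0.841
```

View pics/r5.png

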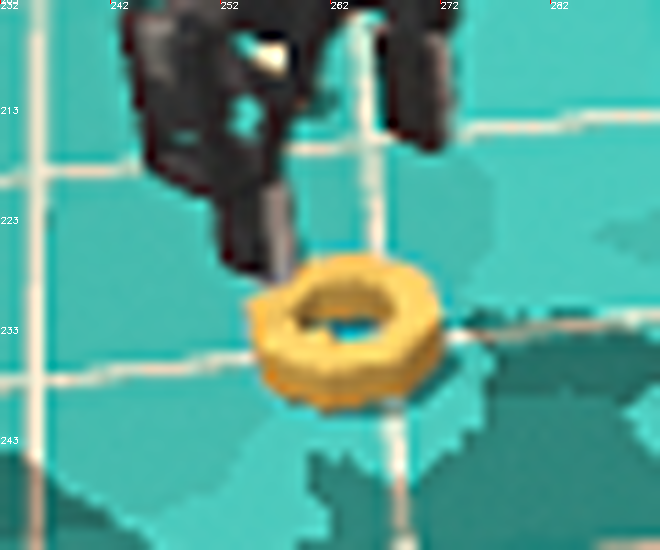

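Request:
{"api": "drive_tool", "payload": {
  "deltas": [
    {"slide": [-0.015,0.02,0.44],"delta_rot": [0,0,0],"hand": 0.78},
    {"slide": [0,0,0.4],"delta_rot": [0,0,0],"hand": 0.78},
    {"slide": [0,0,0],"delta_rot": [0,0,0],"hand": 0.78},
    {"slide": [0,0,0],"delta_rot": [0,0,0],"hand": 0},
    {"slide": [0,0,0],"delta_rot": [0,0,0],"hand": 0}
  ]
}}

```text
time_s: 29.5
eef_pos: [0.4399, 0.0006, 0.0015]
eef_rot: [-0.0, 0.942, -0.335, 0.001]
wrist_force: [-3.4, -0.7, 4.4]
opening: 0.587
```

Request:
{"api": "drive_tool", "payload": {
  "deltas": [
    {"slide": [0,0,0],"delta_rot": [0,0,0],"hand": 0},
    {"slide": [0,0,0],"delta_rot": [0,0,0],"hand": 0},
    {"slide": [0,0,-0.3],"delta_rot": [0,0,0],"hand": 0},
    {"slide": [0,0,-0.9],"delta_rot": [0,0,0],"hand": 0},
    {"slide": [0,0,-1],"delta_rot": [0,0,-0.0543],"hand": 0}
  ]
}}

```text
time_s: 30.12
eef_pos: [0.4386, 0.0009, 0.112]
eef_rot: [-0.0, 0.968, -0.252, -0.0]
wrist_force: [1.0, -0.8, -0.8]
opening: 0.587
```

Request:
{"api": "drive_tool", "payload": {
  "deltas": [
    {"slide": [0,0,-0.4],"delta_rot": [0,0,-0.055],"hand": 0},
    {"slide": [0,0,0],"delta_rot": [0,0,-0.055],"hand": 0},
    {"slide": [0,0,0],"delta_rot": [0,0,-0.055],"hand": 0},
    {"slide": [0,0,0],"delta_rot": [0,0,-0.055],"hand": 0},
    {"slide": [0,0,0],"delta_rot": [0,0,-0.055],"hand": 0}
  ]
}}

```text
time_s: 30.75
eef_pos: [0.4393, 0.0008, 0.1314]
eef_rot: [0.0, 0.984, 0.177, 0.001]
wrist_force: [0.3, 0.2, -2.1]
opening: 0.588
```

Request:
{"api": "drive_tool", "payload": {
  "deltas": [
    {"slide": [0,0,0],"delta_rot": [0,0,-0.055],"hand": 0},
    {"slide": [0,0,0],"delta_rot": [0,0,-0.055],"hand": 0},
    {"slide": [0,0,0],"delta_rot": [0,0,-0.055],"hand": 0},
    {"slide": [0,0,0],"delta_rot": [0,0,-0.055],"hand": 0},
    {"slide": [0,0,0],"delta_rot": [0,0,-0.055],"hand": 0}
  ]
}}

```text
time_s: 31.38
eef_pos: [0.4393, 0.0008, 0.1313]
eef_rot: [0.001, 0.82, 0.573, 0.001]
wrist_force: [-0.4, -0.1, -1.3]
opening: 0.586
```

Request:
{"api": "drive_tool", "payload": {
  "deltas": [
    {"slide": [0,0,0],"delta_rot": [0,0,-0.055],"hand": 0},
    {"slide": [0,0,0],"delta_rot": [0,0,-0.055],"hand": 0},
    {"slide": [0,0,0],"delta_rot": [0,0,-0.055],"hand": 0},
    {"slide": [0,0,0],"delta_rot": [0,0,-0.055],"hand": 0},
    {"slide": [0,0,0],"delta_rot": [0,0,-0.055],"hand": 0}
  ]
}}

```text
time_s: 32.0
eef_pos: [0.4393, 0.0008, 0.1313]
eef_rot: [0.001, 0.505, 0.863, 0.0]
wrist_force: [-0.5, -0.5, -1.8]
opening: 0.59
```

Request:
{"api": "drive_tool", "payload": {
  "deltas": [
    {"slide": [0,0,0],"delta_rot": [0,0,-0.055],"hand": 0},
    {"slide": [0,0,0],"delta_rot": [0,0,-0.055],"hand": 0},
    {"slide": [0,0,0],"delta_rot": [0,0,-0.055],"hand": 0},
    {"slide": [0,0,0],"delta_rot": [0,0,0],"hand": 0},
    {"slide": [0,0,0],"delta_rot": [0,0,0],"hand": 0}
  ]
}}

```text
time_s: 32.62
eef_pos: [0.4392, 0.0008, 0.1306]
eef_rot: [0.0, 0.271, 0.963, 0.0]
wrist_force: [0.2, -0.1, -2.1]
opening: 0.587
```

Run:
```python
from plan import plan
plan(.6121,.0641,.13,66.6)
```

```text
t 32.62 pos [0.4392 0.0008 0.1306] jaw yaw 58.6 tilt z [ 0.001 -0.    -1.   ] q6 -1.29 open 0.587 F [ 0.2 -0.1 -2.1]
turn about tool z: -8.0 deg = -0.0447 fs (world yaw +8.0) | slide x -133.6 y 126.8 z 0.6 mm -> fs -2.671 2.535 0.012
```

Request:
{"api": "drive_tool", "payload": {
  "deltas": [
    {"slide": [0,0,0],"delta_rot": [0,0,-0.0447],"hand": 0},
    {"slide": [-0.668,0.634,0],"delta_rot": [0,0,0],"hand": 0},
    {"slide": [-0.668,0.634,0],"delta_rot": [0,0,0],"hand": 0},
    {"slide": [-0.668,0.634,0],"delta_rot": [0,0,0],"hand": 0},
    {"slide": [-0.668,0.634,0],"delta_rot": [0,0,0],"hand": 0}
  ]
}}

```text
time_s: 33.25
eef_pos: [0.6131, 0.0653, 0.13]
eef_rot: [-0.0, 0.202, 0.979, -0.0]
wrist_force: [-0.2, -0.9, -0.2]
opening: 0.591
```

Request:
{"api": "drive_tool", "payload": {
  "deltas": [
    {"slide": [0,0,0.6],"delta_rot": [0,0,0],"hand": 0},
    {"slide": [0,0,0],"delta_rot": [0,0,0],"hand": 0},
    {"slide": [0,0,0],"delta_rot": [0,0,0],"hand": 0},
    {"slide": [0,0,0],"delta_rot": [0,0,0],"hand": 0},
    {"slide": [0,0,0],"delta_rot": [0,0,0],"hand": 0}
  ]
}}

```text
time_s: 33.88
eef_pos: [0.6123, 0.0645, 0.1012]
eef_rot: [0.001, 0.201, 0.98, 0.0]
wrist_force: [-0.4, -0.1, -1.8]
opening: 0.585
```

Run:
```python
from plan import plan
from ov import *
plan(.6121,.0641,.082,66.6)
o,_=obs();p=o["eef_pos"]
s=cam("side")
overlay(s,(.6095,.0637),(p[0]-.0025,p[1]),p[2]-.0015,66.5,297,170,34,50,12,"o7.png")
```

```text
t 33.88 pos [0.6123 0.0645 0.1012] jaw yaw 66.8 tilt z [ 0.002 -0.    -1.   ] q6 -1.25 open 0.585 F [-0.4 -0.1 -1.8]
turn about tool z: 0.2 deg = 0.0009 fs (world yaw -0.2) | slide x -0.0 y -0.4 z 19.2 mm -> fs -0.000 -0.009 0.384
```

View pics/o7.png

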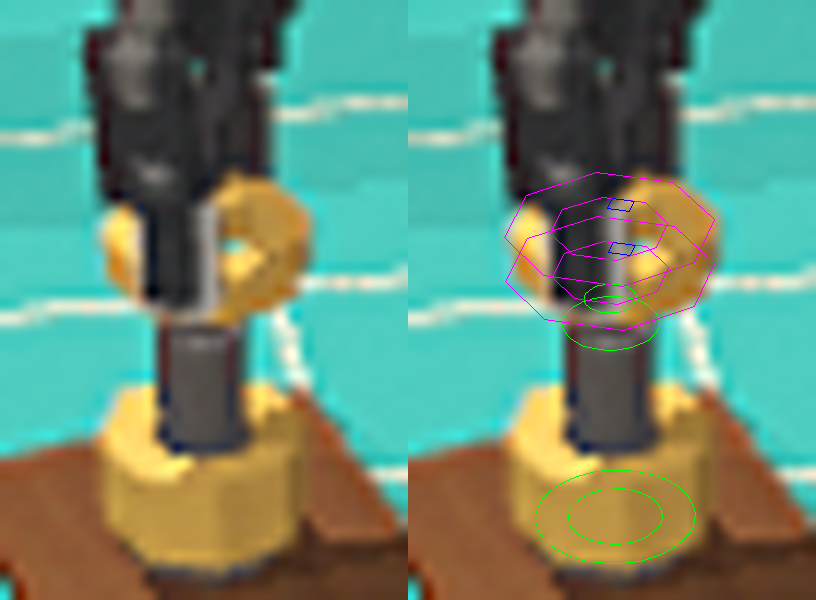

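Request:
{"api": "drive_tool", "payload": {
  "deltas": [
    {"slide": [0.011,-0.012,0],"delta_rot": [0,0,0],"hand": 0},
    {"slide": [0,0,0.2],"delta_rot": [0,0,0],"hand": 0},
    {"slide": [0,0,0.18],"delta_rot": [0,0,0],"hand": 0},
    {"slide": [0,0,0],"delta_rot": [0,0,0],"hand": 0},
    {"slide": [0,0,0],"delta_rot": [0,0,0],"hand": 0}
  ]
}}

```text
time_s: 34.55
eef_pos: [0.611, 0.0644, 0.0807]
eef_rot: [-0.0, 0.201, 0.98, -0.0]
wrist_force: [-0.4, -0.5, -0.9]
opening: 0.59
```

Run:
```python
from plan import plan
from h import *
plan(.6121,.0641,.085,66.6); print(ctrl.get_obs()["torque"])
```

```text
t 34.55 pos [0.611  0.0644 0.0807] jaw yaw 66.8 tilt z [-0.  0. -1.] q6 -1.25 open 0.590 F [-0.4 -0.5 -0.9]
turn about tool z: 0.2 deg = 0.0011 fs (world yaw -0.2) | slide x -1.1 y 0.2 z -4.3 mm -> fs -0.023 0.004 -0.086
[-0.03501591  0.00768113 -0.01052991]
```

Request:
{"api": "drive_tool", "payload": {
  "deltas": [
    {"slide": [0,0,0.18],"delta_rot": [0,0,0],"hand": 0},
    {"slide": [0,0,0.18],"delta_rot": [0,0,0],"hand": 0},
    {"slide": [0,0,0.14],"delta_rot": [0,0,0],"hand": 0},
    {"slide": [0,0,0],"delta_rot": [0,0,0],"hand": 0},
    {"slide": [0,0,0],"delta_rot": [0,0,0],"hand": 0}
  ]
}}

```text
time_s: 35.17
eef_pos: [0.611, 0.0644, 0.0558]
eef_rot: [-0.0, 0.201, 0.98, -0.0]
wrist_force: [-0.6, -0.6, -2.6]
opening: 0.59
```

Request:
{"api": "drive_tool", "payload": {
  "deltas": [
    {"slide": [0,0,0],"delta_rot": [0,0,0],"hand": 0.82},
    {"slide": [0,0,0],"delta_rot": [0,0,0],"hand": 0.82},
    {"slide": [0,0,0],"delta_rot": [0,0,0],"hand": 0.82},
    {"slide": [0,0,-0.8],"delta_rot": [0,0,0],"hand": 0.82},
    {"slide": [0,0,-1],"delta_rot": [0,0,0],"hand": 0.82}
  ]
}}

```text
time_s: 35.8
eef_pos: [0.61, 0.0644, 0.1457]
eef_rot: [-0.001, 0.201, 0.98, -0.0]
wrist_force: [0.6, -0.2, -0.4]
opening: 0.821
```

Request:
{"api": "drive_tool", "payload": {
  "deltas": [
    {"slide": [0,0,-0.6],"delta_rot": [0,0,0],"hand": 1},
    {"slide": [0,0,0],"delta_rot": [0,0,0],"hand": 1},
    {"slide": [0,0,0],"delta_rot": [0,0,0],"hand": 1},
    {"slide": [0,0,0],"delta_rot": [0,0,0],"hand": 1},
    {"slide": [0,0,0],"delta_rot": [0,0,0],"hand": 1}
  ]
}}

```text
time_s: 36.42
eef_pos: [0.6103, 0.0644, 0.1746]
eef_rot: [-0.001, 0.201, 0.98, -0.0]
wrist_force: [-0.5, 0.1, -1.0]
opening: 0.999
```

Run:
```python
from plan import plan
from sp import *
c=cam("top")
plan(.5014,.4337,.15)
s=cam("side");crop(s,310,200,100,80,8,"r6.png")
f=c["frame"][222:272,130:190,::-1]; cv2.imwrite("pics/r6t.png",cv2.resize(f,None,fx=10,fy=10,interpolation=cv2.INTER_CUBIC))
```

```text
t 36.48 pos [0.6105 0.0644 0.1748] jaw yaw 66.8 tilt z [-0.002  0.    -1.   ] q6 -1.25 open 1.006 F [-0.5  0.1  0.2]
turn about tool z: 0.0 deg = 0.0000 fs (world yaw +0.0) | slide x 245.8 y 296.4 z 24.8 mm -> fs 4.916 5.929 0.497
```

View pics/r6.png

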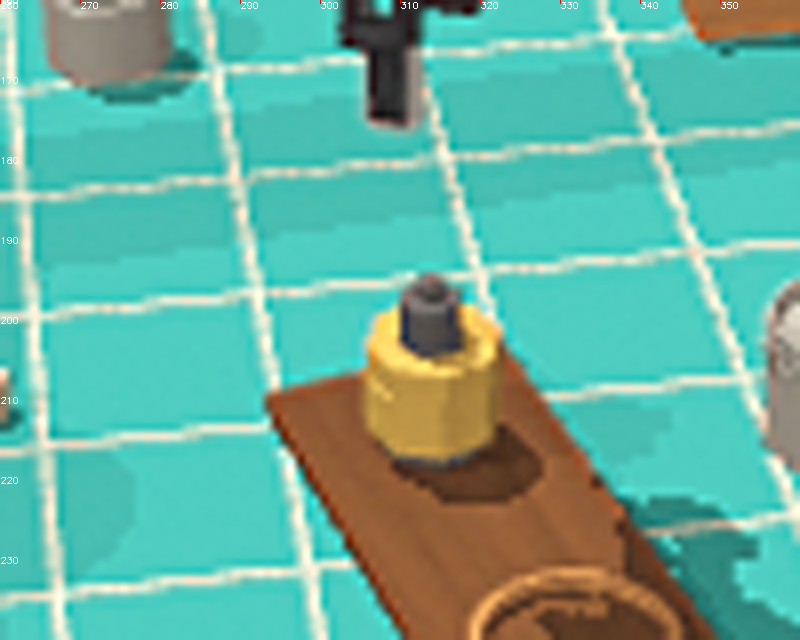

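View pics/r6t.png

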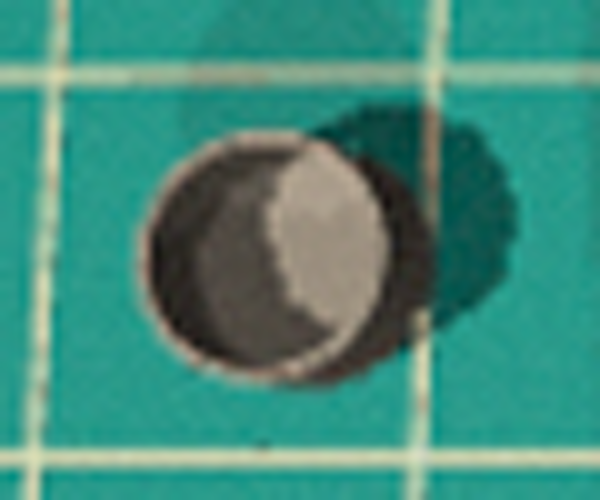

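Run:
```python
from h import *
c=cam("top")
for n,(u,v,z) in dict(L=(156.0,247.1,.042),M=(438.6,198.9,.058),S=(444.2,259.5,.078),b1=(425,237,.078),b2=(416,261,.078),b3=(472.7,260,.078),b4=(439.5,289,.078),seat=(356.9,192.1,.02)).items(): print(n,p2w(c,u,v,z).round(4))
S=p2w(c,444.2,259.5,.078)
for u,v in((425,237),(416,261),(472.7,260),(439.5,289)):
    d=p2w(c,u,v,.078)-S; print(np.degrees(np.arctan2(d[1],d[0])).round(), np.linalg.norm(d).round(4))
a=np.array([.6121,.0641]); yd=np.array([-.2213,.9752]); print("seat from arbor",a-.15*yd)
```

```text
L [0.4994 0.4289 0.042 ]
M [ 0.618  -0.2844  0.058 ]
S [ 0.4649 -0.2874  0.078 ]
b1 [ 0.5198 -0.2429  0.078 ]
b2 [ 0.4614 -0.219   0.078 ]
b3 [ 0.4636 -0.3562  0.078 ]
b4 [ 0.3943 -0.2732  0.078 ]
seat [ 0.6436 -0.0817  0.02  ]
39.0 0.0707
93.0 0.0685
-91.0 0.0688
169.0 0.072
seat from arbor [ 0.645295 -0.08218 ]
```

Run:
```python
from plan import *
plan(.4998,.4287,.15)
```

```text
t 36.58 pos [0.6108 0.0644 0.1754] jaw yaw 66.8 tilt z [-0.001  0.    -1.   ] q6 -1.25 open 1.007 F [ 0.1 -0.2  0.1]
turn about tool z: 0.0 deg = 0.0000 fs (world yaw +0.0) | slide x 245.6 y 291.1 z 25.4 mm -> fs 4.912 5.822 0.507
```

Request:
{"api": "drive_tool", "payload": {
  "deltas": [
    {"slide": [0.614,0.728,0],"delta_rot": [0,0,0],"hand": 1},
    {"slide": [0.614,0.728,0],"delta_rot": [0,0,0],"hand": 1},
    {"slide": [0.614,0.728,0],"delta_rot": [0,0,0],"hand": 1},
    {"slide": [0.614,0.728,0],"delta_rot": [0,0,0],"hand": 1},
    {"slide": [0.614,0.728,0],"delta_rot": [0,0,0],"hand": 1}
  ]
}}

```text
time_s: 37.2
eef_pos: [0.5411, 0.2935, 0.1759]
eef_rot: [0.0, 0.201, 0.98, 0.0]
wrist_force: [0.7, 0.5, -0.2]
opening: 0.998
```

Request:
{"api": "drive_tool", "payload": {
  "deltas": [
    {"slide": [0.614,0.728,0],"delta_rot": [0,0,0],"hand": 1},
    {"slide": [0.614,0.728,0],"delta_rot": [0,0,0],"hand": 1},
    {"slide": [0.614,0.728,0],"delta_rot": [0,0,0],"hand": 1},
    {"slide": [0,0,0.9],"delta_rot": [0,0,0],"hand": 1},
    {"slide": [0,0,0.9],"delta_rot": [0,0,0],"hand": 1}
  ]
}}

```text
time_s: 37.83
eef_pos: [0.5, 0.43, 0.0854]
eef_rot: [0.001, 0.2, 0.98, 0.001]
wrist_force: [0.6, -0.2, 0.1]
opening: 1.0
```

Request:
{"api": "drive_tool", "payload": {
  "deltas": [
    {"slide": [0,0,0],"delta_rot": [0,0,0],"hand": 1},
    {"slide": [0,0,0],"delta_rot": [0,0,0],"hand": 1},
    {"slide": [0,0,0],"delta_rot": [0,0,0],"hand": 1},
    {"slide": [0,0,0],"delta_rot": [0,0,0],"hand": 1},
    {"slide": [0,0,0],"delta_rot": [0,0,0],"hand": 1}
  ]
}}

```text
time_s: 38.45
eef_pos: [0.5005, 0.429, 0.087]
eef_rot: [0.001, 0.201, 0.98, 0.001]
wrist_force: [-0.5, 1.1, -0.7]
opening: 0.999
```

Run:
```python
from plan import *
plan(.4998,.4287,.02)
o,_=obs();s=cam("side");u,v=w2p(s,[.4998,.4287,.05]);crop(s,u,v,60,60,9,"l1.png")
```

```text
t 38.45 pos [0.5005 0.429  0.087 ] jaw yaw 66.8 tilt z [ 0.001  0.001 -1.   ] q6 -0.64 open 0.999 F [-0.5  1.1 -0.7]
turn about tool z: 0.0 deg = 0.0000 fs (world yaw +0.0) | slide x 0.6 y -0.6 z 67.0 mm -> fs 0.011 -0.011 1.341
```

View pics/l1.png

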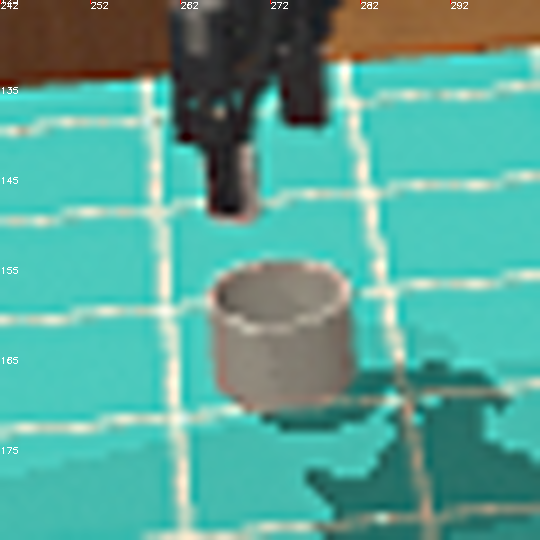

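Request:
{"api": "drive_tool", "payload": {
  "deltas": [
    {"slide": [0.011,-0.011,0.7],"delta_rot": [0,0,0],"hand": 1},
    {"slide": [0,0,0.7],"delta_rot": [0,0,0],"hand": 1},
    {"slide": [0,0,0],"delta_rot": [0,0,0],"hand": 1},
    {"slide": [0,0,0],"delta_rot": [0,0,0],"hand": 0},
    {"slide": [0,0,0],"delta_rot": [0,0,0],"hand": 0}
  ]
}}

```text
time_s: 39.12
eef_pos: [0.5011, 0.4295, 0.0188]
eef_rot: [0.002, 0.201, 0.98, 0.001]
wrist_force: [0.9, 0.8, -0.7]
opening: 0.719
```

Request:
{"api": "drive_tool", "payload": {
  "deltas": [
    {"slide": [0,0,0],"delta_rot": [0,0,0],"hand": 0},
    {"slide": [0,0,0],"delta_rot": [0,0,0],"hand": 0},
    {"slide": [0,0,0],"delta_rot": [0,0,0],"hand": 0},
    {"slide": [0,0,-0.4],"delta_rot": [0,0,0],"hand": 0},
    {"slide": [0,0,-0.4],"delta_rot": [0,0,0],"hand": 0}
  ]
}}

```text
time_s: 39.75
eef_pos: [0.4993, 0.4286, 0.0575]
eef_rot: [0.0, 0.201, 0.98, 0.0]
wrist_force: [0.1, 0.1, -0.7]
opening: 0.719
```

Run:
```python
from plan import *
plan(.6450,-.082,.17)
o,_=obs();s=cam("side");u,v=w2p(s,[.4998,.4287,.05]);crop(s,u,v,60,60,9,"l2.png")
```

```text
t 39.75 pos [0.4993 0.4286 0.0575] jaw yaw 66.8 tilt z [ 0.  0. -1.] q6 -0.64 open 0.719 F [ 0.1  0.1 -0.7]
turn about tool z: 0.0 deg = 0.0000 fs (world yaw +0.0) | slide x -335.1 y -411.9 z -112.5 mm -> fs -6.701 -8.237 -2.250
```

View pics/l2.png

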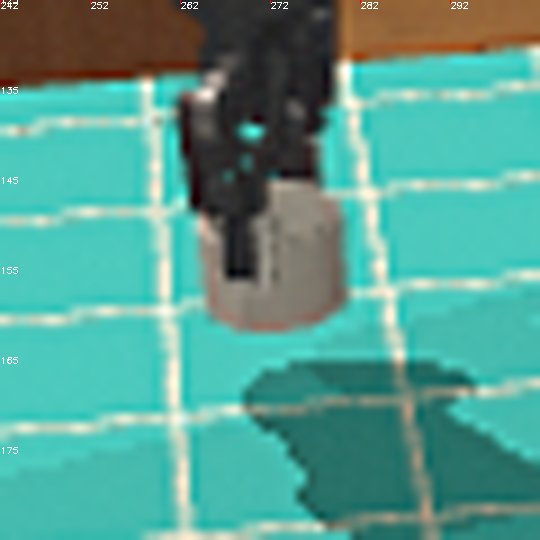

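Request:
{"api": "drive_tool", "payload": {
  "deltas": [
    {"slide": [0,0,-1],"delta_rot": [0,0,0],"hand": 0},
    {"slide": [0,0,-1],"delta_rot": [0,0,0],"hand": 0},
    {"slide": [-0.609,-0.749,0],"delta_rot": [0,0,0],"hand": 0},
    {"slide": [-0.609,-0.749,0],"delta_rot": [0,0,0],"hand": 0},
    {"slide": [-0.609,-0.749,0],"delta_rot": [0,0,0],"hand": 0}
  ]
}}

```text
time_s: 40.42
eef_pos: [0.5394, 0.2881, 0.1571]
eef_rot: [0.001, 0.201, 0.98, 0.0]
wrist_force: [1.0, 0.3, -0.4]
opening: 0.728
```

Request:
{"api": "drive_tool", "payload": {
  "deltas": [
    {"slide": [-0.609,-0.749,0],"delta_rot": [0,0,0],"hand": 0},
    {"slide": [-0.609,-0.749,0],"delta_rot": [0,0,0],"hand": 0},
    {"slide": [-0.609,-0.749,0],"delta_rot": [0,0,0],"hand": 0},
    {"slide": [-0.609,-0.749,0],"delta_rot": [0,0,0],"hand": 0},
    {"slide": [-0.609,-0.749,0],"delta_rot": [0,0,0],"hand": 0}
  ]
}}

```text
time_s: 41.05
eef_pos: [0.6056, 0.0556, 0.157]
eef_rot: [0.001, 0.201, 0.98, 0.0]
wrist_force: [1.0, -0.2, -1.5]
opening: 0.723
```

Request:
{"api": "drive_tool", "payload": {
  "deltas": [
    {"slide": [-0.609,-0.749,0],"delta_rot": [0,0,0],"hand": 0},
    {"slide": [-0.609,-0.749,0],"delta_rot": [0,0,0],"hand": 0},
    {"slide": [-0.609,-0.749,0],"delta_rot": [0,0,0],"hand": 0},
    {"slide": [0,0,0.8],"delta_rot": [0,0,0],"hand": 0},
    {"slide": [0,0,0.6],"delta_rot": [0,0,0],"hand": 0}
  ]
}}

```text
time_s: 41.68
eef_pos: [0.6448, -0.0831, 0.0856]
eef_rot: [0.0, 0.202, 0.979, 0.0]
wrist_force: [0.0, 0.1, -2.2]
opening: 0.719
```

Request:
{"api": "drive_tool", "payload": {
  "deltas": [
    {"slide": [0,0,0],"delta_rot": [0,0,0],"hand": 0},
    {"slide": [0,0,0],"delta_rot": [0,0,0],"hand": 0},
    {"slide": [0,0,0],"delta_rot": [0,0,0],"hand": 0},
    {"slide": [0,0,0],"delta_rot": [0,0,0],"hand": 0},
    {"slide": [0,0,0],"delta_rot": [0,0,0],"hand": 0}
  ]
}}

```text
time_s: 42.3
eef_pos: [0.6452, -0.0821, 0.0867]
eef_rot: [0.001, 0.201, 0.98, -0.0]
wrist_force: [-0.1, -0.1, -1.0]
opening: 0.718
```

Run:
```python
from plan import *
plan(.6450,-.082,.031)
o,_=obs();s=cam("side");u,v=w2p(s,[.645,-.082,.05]);crop(s,u,v,70,60,9,"l3.png")
```

```text
t 42.30 pos [ 0.6452 -0.0821  0.0867] jaw yaw 66.8 tilt z [ 0.001 -0.    -1.   ] q6 -1.47 open 0.718 F [-0.1 -0.1 -1. ]
turn about tool z: 0.0 deg = 0.0000 fs (world yaw +0.0) | slide x 0.2 y 0.0 z 55.7 mm -> fs 0.004 0.000 1.114
```

View pics/l3.png

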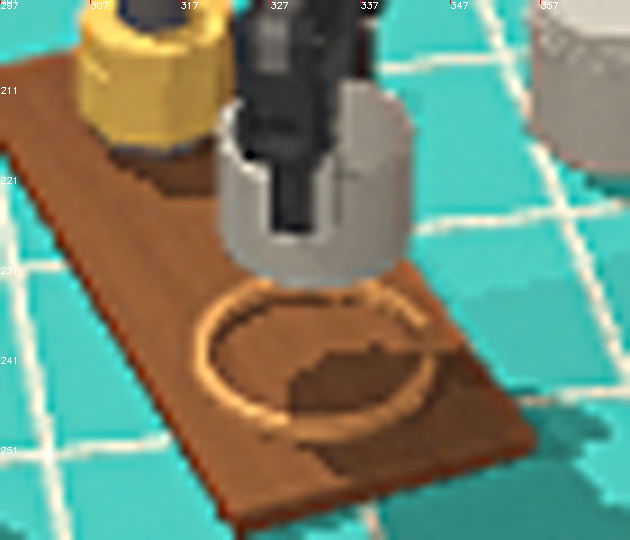

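Request:
{"api": "drive_tool", "payload": {
  "deltas": [
    {"slide": [0,0,0.35],"delta_rot": [0,0,0],"hand": 0},
    {"slide": [0,0,0.35],"delta_rot": [0,0,0],"hand": 0},
    {"slide": [0,0,0.17],"delta_rot": [0,0,0],"hand": 0},
    {"slide": [0,0,0],"delta_rot": [0,0,0],"hand": 0},
    {"slide": [0,0,0],"delta_rot": [0,0,0],"hand": 0}
  ]
}}

```text
time_s: 42.98
eef_pos: [0.6452, -0.0822, 0.0427]
eef_rot: [0.0, 0.201, 0.98, -0.0]
wrist_force: [0.9, -0.1, -1.3]
opening: 0.721
```

Run:
```python
from plan import *
plan(.6450,-.082,.031)
o,_=obs();s=cam("side");u,v=w2p(s,[.645,-.082,.05]);crop(s,u,v,70,60,9,"l4.png")
```

```text
t 42.98 pos [ 0.6452 -0.0822  0.0427] jaw yaw 66.8 tilt z [ 0.001 -0.    -1.   ] q6 -1.47 open 0.721 F [ 0.9 -0.1 -1.3]
turn about tool z: 0.0 deg = 0.0000 fs (world yaw +0.0) | slide x 0.3 y 0.1 z 11.7 mm -> fs 0.006 0.002 0.235
```

View pics/l4.png

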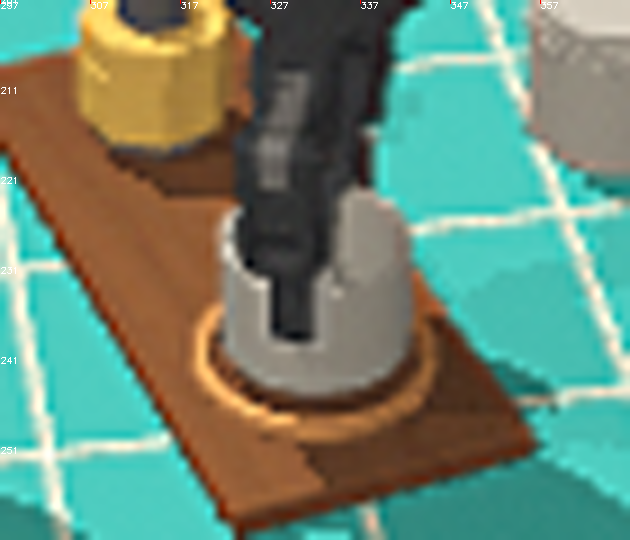

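Request:
{"api": "drive_tool", "payload": {
  "deltas": [
    {"slide": [0,0,0.15],"delta_rot": [0,0,0],"hand": 0},
    {"slide": [0,0,0.08],"delta_rot": [0,0,0],"hand": 0},
    {"slide": [0,0,0],"delta_rot": [0,0,0],"hand": 0},
    {"slide": [0,0,0],"delta_rot": [0,0,0],"hand": 0},
    {"slide": [0,0,0],"delta_rot": [0,0,0],"hand": 0}
  ]
}}

```text
time_s: 43.65
eef_pos: [0.6448, -0.0821, 0.0309]
eef_rot: [-0.0, 0.201, 0.98, 0.0]
wrist_force: [0.7, 0.2, -1.9]
opening: 0.724
```

Bottom about 1 mm above the board; release and retreat.

Request:
{"api": "drive_tool", "payload": {
  "deltas": [
    {"slide": [0,0,0.01],"delta_rot": [0,0,0],"hand": 0},
    {"slide": [0,0,0],"delta_rot": [0,0,0],"hand": 1},
    {"slide": [0,0,0],"delta_rot": [0,0,0],"hand": 1},
    {"slide": [0,0,0],"delta_rot": [0,0,0],"hand": 1},
    {"slide": [0,0,0],"delta_rot": [0,0,0],"hand": 1}
  ]
}}

```text
time_s: 44.28
eef_pos: [0.6449, -0.0821, 0.0305]
eef_rot: [0.0, 0.201, 0.98, -0.0]
wrist_force: [-0.4, 0.3, 0.5]
opening: 1.001
```

Request:
{"api": "drive_tool", "payload": {
  "deltas": [
    {"slide": [0,0,-0.6],"delta_rot": [0,0,0],"hand": 1},
    {"slide": [0,0,-1],"delta_rot": [0,0,0],"hand": 1},
    {"slide": [0,0,-1],"delta_rot": [0,0,0],"hand": 1},
    {"slide": [0,0,0],"delta_rot": [0,0,0],"hand": 1},
    {"slide": [0,0,0],"delta_rot": [0,0,0],"hand": 1}
  ]
}}

```text
time_s: 44.9
eef_pos: [0.6445, -0.082, 0.1601]
eef_rot: [-0.0, 0.201, 0.98, 0.0]
wrist_force: [-0.7, -0.2, -0.2]
opening: 1.001
```

Run:
```python
from plan import *
plan(.6184,-.2846,.17)
c=cam("top")
o,_=obs();s=cam("side");crop(s,320,235,110,90,7,"l5.png")
cv2.imwrite("pics/l5t.png",c["frame"][:,:,::-1])
```

```text
t 44.90 pos [ 0.6445 -0.082   0.1601] jaw yaw 66.8 tilt z [-0.  0. -1.] q6 -1.47 open 1.001 F [-0.7 -0.2 -0.2]
turn about tool z: 0.0 deg = 0.0000 fs (world yaw +0.0) | slide x -55.8 y -196.5 z -9.9 mm -> fs -1.117 -3.930 -0.198
```

View pics/l5.png

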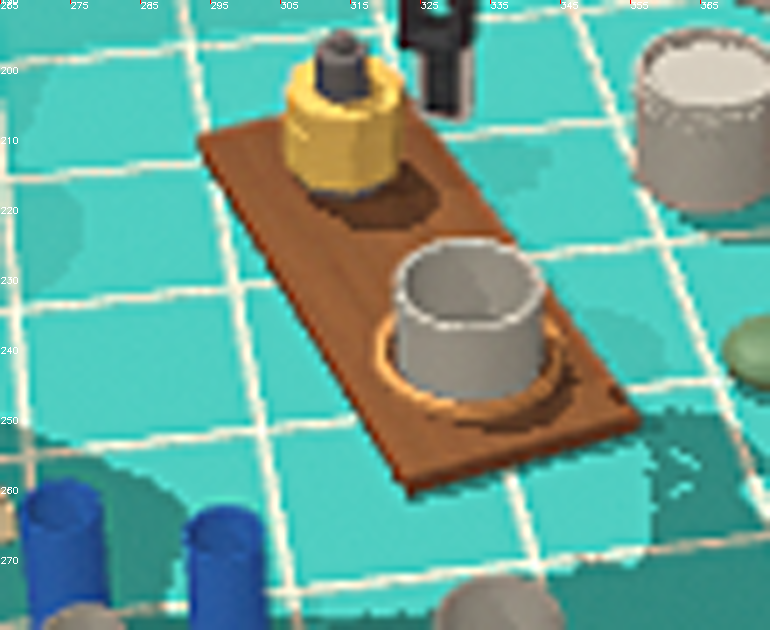

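View pics/l5t.png

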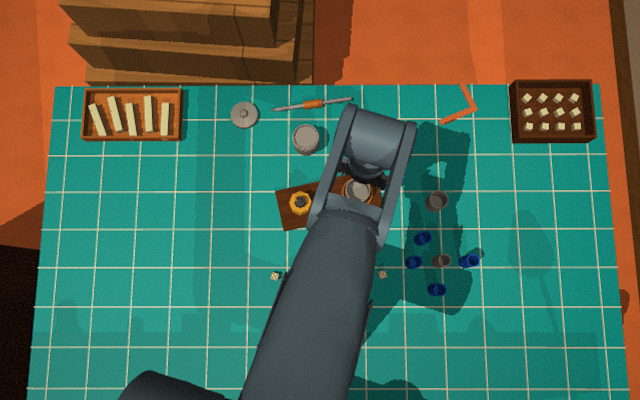

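Request:
{"api": "drive_tool", "payload": {
  "deltas": [
    {"slide": [-0.28,-0.983,0],"delta_rot": [0,0,0],"hand": 0.85},
    {"slide": [-0.28,-0.983,0],"delta_rot": [0,0,0],"hand": 0.85},
    {"slide": [-0.28,-0.983,0],"delta_rot": [0,0,0],"hand": 0.85},
    {"slide": [-0.28,-0.983,0],"delta_rot": [0,0,0],"hand": 0.85},
    {"slide": [0,0,0.9],"delta_rot": [0,0,0],"hand": 0.85}
  ]
}}

```text
time_s: 45.62
eef_pos: [0.62, -0.2908, 0.1176]
eef_rot: [0.003, 0.203, 0.979, -0.002]
wrist_force: [0.4, 0.0, -0.8]
opening: 0.853
```

Request:
{"api": "drive_tool", "payload": {
  "deltas": [
    {"slide": [0,0,0],"delta_rot": [0,0,0],"hand": 0.85},
    {"slide": [0,0,0],"delta_rot": [0,0,0],"hand": 0.85},
    {"slide": [0,0,0],"delta_rot": [0,0,0],"hand": 0.85},
    {"slide": [0,0,0],"delta_rot": [0,0,0],"hand": 0.85},
    {"slide": [0,0,0],"delta_rot": [0,0,0],"hand": 0.85}
  ]
}}

```text
time_s: 46.25
eef_pos: [0.6193, -0.2848, 0.1164]
eef_rot: [0.001, 0.201, 0.98, -0.0]
wrist_force: [-0.5, 0.3, -0.1]
opening: 0.847
```

Run:
```python
from plan import *
plan(.6188,-.2847,.042)
o,_=obs();s=cam("side");u,v=w2p(s,[.6188,-.2847,.07]);crop(s,u,v,80,70,8,"m1.png")
```

```text
t 46.25 pos [ 0.6193 -0.2848  0.1164] jaw yaw 66.8 tilt z [ 0.001 -0.001 -1.   ] q6 -1.77 open 0.847 F [-0.5  0.3 -0.1]
turn about tool z: 0.0 deg = 0.0000 fs (world yaw +0.0) | slide x 0.5 y -0.1 z 74.4 mm -> fs 0.011 -0.003 1.489
```

View pics/m1.png

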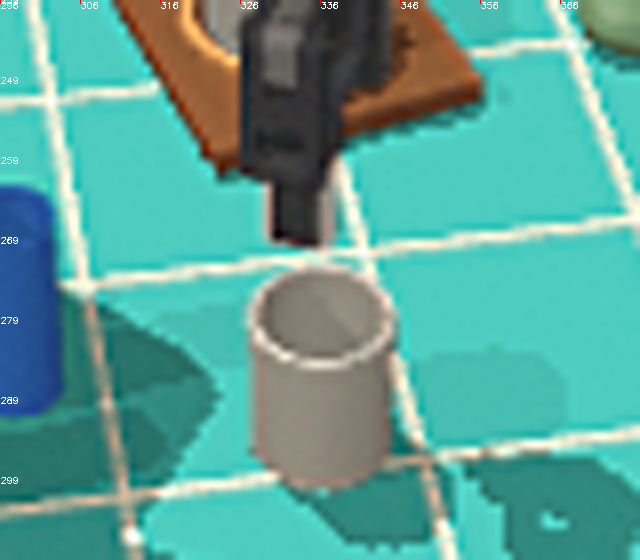

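Request:
{"api": "drive_tool", "payload": {
  "deltas": [
    {"slide": [0.01,0,0.74],"delta_rot": [0,0,0],"hand": 0.85},
    {"slide": [0,0,0.74],"delta_rot": [0,0,0],"hand": 0.85},
    {"slide": [0,0,0],"delta_rot": [0,0,0],"hand": 0.85},
    {"slide": [0,0,0],"delta_rot": [0,0,0],"hand": 0},
    {"slide": [0,0,0],"delta_rot": [0,0,0],"hand": 0}
  ]
}}

```text
time_s: 46.92
eef_pos: [0.6201, -0.2859, 0.0445]
eef_rot: [0.002, 0.201, 0.98, -0.001]
wrist_force: [-1.3, 0.1, -0.0]
opening: 0.535
```

Request:
{"api": "drive_tool", "payload": {
  "deltas": [
    {"slide": [0,0,0],"delta_rot": [0,0,0],"hand": 0},
    {"slide": [0,0,0],"delta_rot": [0,0,0],"hand": 0},
    {"slide": [0,0,0],"delta_rot": [0,0,0],"hand": 0},
    {"slide": [0,0,-0.4],"delta_rot": [0,0,0],"hand": 0},
    {"slide": [0,0,-0.6],"delta_rot": [0,0,0],"hand": 0}
  ]
}}

```text
time_s: 47.55
eef_pos: [0.6176, -0.2841, 0.0919]
eef_rot: [-0.001, 0.201, 0.98, 0.0]
wrist_force: [-0.3, 0.0, -1.0]
opening: 0.54
```

Run:
```python
from plan import *
plan(.645,-.082,.17)
o,_=obs();s=cam("side");u,v=w2p(s,[.6188,-.2847,.07]);crop(s,u,v,80,70,8,"m2.png")
```

```text
t 47.55 pos [ 0.6176 -0.2841  0.0919] jaw yaw 66.8 tilt z [-0.002  0.001 -1.   ] q6 -1.77 open 0.540 F [-0.3  0.  -1. ]
turn about tool z: 0.0 deg = 0.0000 fs (world yaw +0.0) | slide x 54.4 y 196.5 z -78.1 mm -> fs 1.089 3.930 -1.562
```

View pics/m2.png

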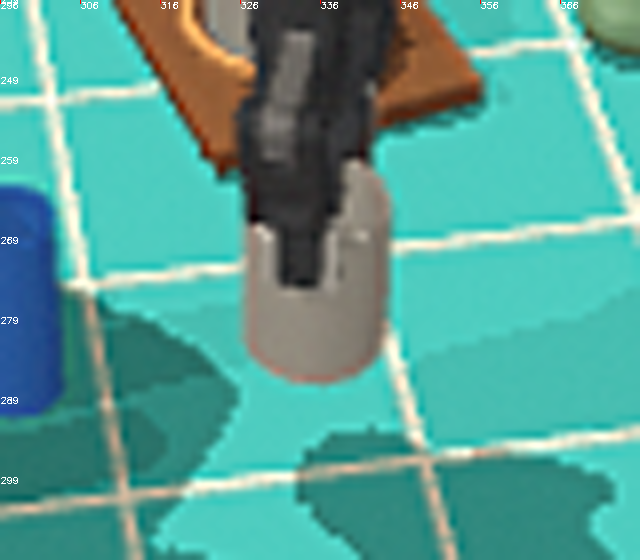

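Request:
{"api": "drive_tool", "payload": {
  "deltas": [
    {"slide": [0,0,-0.7],"delta_rot": [0,0,0],"hand": 0},
    {"slide": [0.218,0.786,-0.7],"delta_rot": [0,0,0],"hand": 0},
    {"slide": [0.218,0.786,0],"delta_rot": [0,0,0],"hand": 0},
    {"slide": [0.218,0.786,0],"delta_rot": [0,0,0],"hand": 0},
    {"slide": [0.218,0.786,0],"delta_rot": [0,0,0],"hand": 0}
  ]
}}

```text
time_s: 48.22
eef_pos: [0.6405, -0.1217, 0.1627]
eef_rot: [0.001, 0.201, 0.98, -0.0]
wrist_force: [0.6, -0.2, -1.0]
opening: 0.535
```

Request:
{"api": "drive_tool", "payload": {
  "deltas": [
    {"slide": [0.218,0.786,0],"delta_rot": [0,0,0],"hand": 0},
    {"slide": [0,0,0.8],"delta_rot": [0,0,0],"hand": 0},
    {"slide": [0,0,0],"delta_rot": [0,0,0],"hand": 0},
    {"slide": [0,0,0],"delta_rot": [0,0,0],"hand": 0},
    {"slide": [0,0,0],"delta_rot": [0,0,0],"hand": 0}
  ]
}}

```text
time_s: 48.85
eef_pos: [0.6468, -0.0836, 0.1235]
eef_rot: [0.001, 0.202, 0.979, -0.0]
wrist_force: [0.6, 0.1, -1.1]
opening: 0.534
```

Run:
```python
from plan import *
plan(.645,-.082,.059)
o,_=obs();s=cam("side");u,v=w2p(s,[.645,-.082,.07]);crop(s,u,v,70,60,9,"m3.png")
```

```text
t 48.85 pos [ 0.6468 -0.0836  0.1235] jaw yaw 66.7 tilt z [ 0.003 -0.001 -1.   ] q6 -1.47 open 0.534 F [ 0.6  0.1 -1.1]
turn about tool z: 0.0 deg = 0.0000 fs (world yaw +0.0) | slide x 2.3 y 0.7 z 64.5 mm -> fs 0.046 0.015 1.290
```

View pics/m3.png

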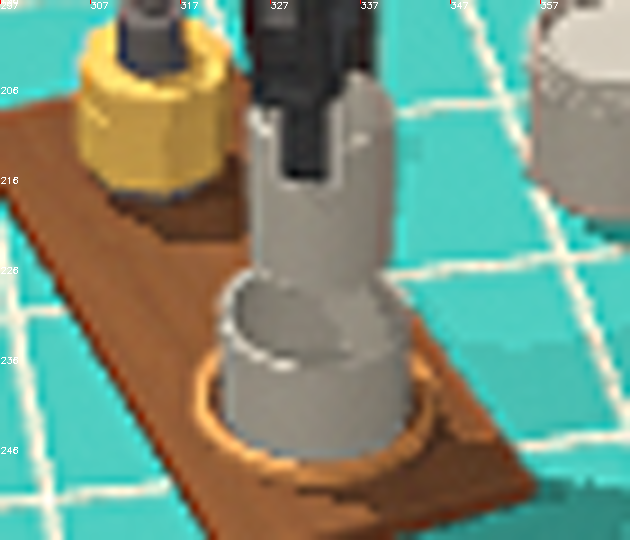

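Request:
{"api": "drive_tool", "payload": {
  "deltas": [
    {"slide": [0.04,0.015,0],"delta_rot": [0,0,0],"hand": 0},
    {"slide": [0,0,0.35],"delta_rot": [0,0,0],"hand": 0},
    {"slide": [0,0,0],"delta_rot": [0,0,0],"hand": 0},
    {"slide": [0,0,0],"delta_rot": [0,0,0],"hand": 0},
    {"slide": [0,0,0],"delta_rot": [0,0,0],"hand": 0}
  ]
}}

```text
time_s: 49.52
eef_pos: [0.6444, -0.0812, 0.1041]
eef_rot: [0.0, 0.201, 0.98, -0.0]
wrist_force: [-0.3, 0.3, -1.2]
opening: 0.528
```

Run:
```python
from plan import *
plan(.645,-.082,.059)
o,_=obs();s=cam("side");u,v=w2p(s,[.645,-.082,.07]);crop(s,u,v,70,60,9,"m4.png")
```

```text
t 49.52 pos [ 0.6444 -0.0812  0.1041] jaw yaw 66.8 tilt z [ 0. -0. -1.] q6 -1.47 open 0.528 F [-0.3  0.3 -1.2]
turn about tool z: 0.0 deg = 0.0000 fs (world yaw +0.0) | slide x -0.9 y -0.5 z 45.1 mm -> fs -0.017 -0.010 0.903
```

View pics/m4.png

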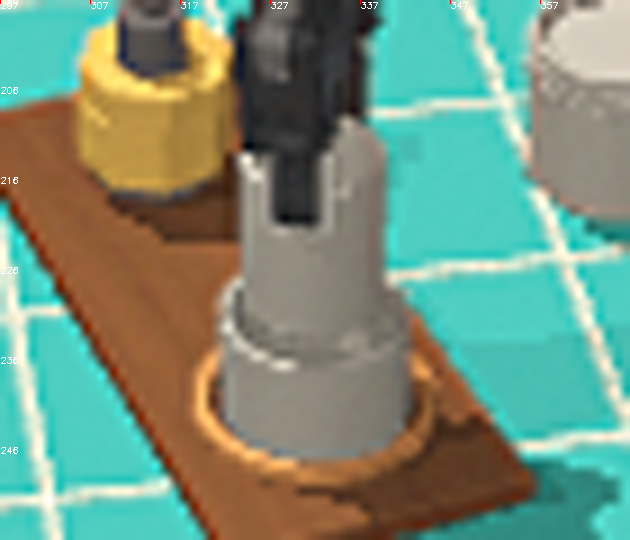

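Request:
{"api": "drive_tool", "payload": {
  "deltas": [
    {"slide": [-0.01,-0.005,0.3],"delta_rot": [0,0,0],"hand": 0},
    {"slide": [0,0,0.3],"delta_rot": [0,0,0],"hand": 0},
    {"slide": [0,0,0.2],"delta_rot": [0,0,0],"hand": 0},
    {"slide": [0,0,0],"delta_rot": [0,0,0],"hand": 0},
    {"slide": [0,0,0],"delta_rot": [0,0,0],"hand": 0}
  ]
}}

```text
time_s: 50.2
eef_pos: [0.6448, -0.0816, 0.0641]
eef_rot: [0.0, 0.201, 0.98, -0.0]
wrist_force: [0.2, 0.7, -0.8]
opening: 0.532
```

Request:
{"api": "drive_tool", "payload": {
  "deltas": [
    {"slide": [0,0,0.06],"delta_rot": [0,0,0],"hand": 0},
    {"slide": [0,0,0],"delta_rot": [0,0,0],"hand": 0},
    {"slide": [0,0,0],"delta_rot": [0,0,0],"hand": 0},
    {"slide": [0,0,0],"delta_rot": [0,0,0],"hand": 0},
    {"slide": [0,0,0],"delta_rot": [0,0,0],"hand": 0}
  ]
}}

```text
time_s: 50.82
eef_pos: [0.6446, -0.0815, 0.0611]
eef_rot: [0.0, 0.201, 0.98, -0.0]
wrist_force: [0.2, 0.6, -0.8]
opening: 0.532
```

Request:
{"api": "drive_tool", "payload": {
  "deltas": [
    {"slide": [0,0,0.025],"delta_rot": [0,0,0],"hand": 0},
    {"slide": [0,0,0],"delta_rot": [0,0,0],"hand": 0},
    {"slide": [0,0,0],"delta_rot": [0,0,0],"hand": 0.85},
    {"slide": [0,0,0],"delta_rot": [0,0,0],"hand": 0.85},
    {"slide": [0,0,0],"delta_rot": [0,0,0],"hand": 0.85}
  ]
}}

```text
time_s: 51.45
eef_pos: [0.6445, -0.0815, 0.0595]
eef_rot: [-0.0, 0.201, 0.98, 0.0]
wrist_force: [-0.3, -0.5, 0.4]
opening: 0.848
```

Request:
{"api": "drive_tool", "payload": {
  "deltas": [
    {"slide": [0,0,-0.4],"delta_rot": [0,0,0],"hand": 0.85},
    {"slide": [0,0,-1],"delta_rot": [0,0,0],"hand": 0.85},
    {"slide": [0,0,-1],"delta_rot": [0,0,0],"hand": 0.7},
    {"slide": [0,0,0],"delta_rot": [0,0,0],"hand": 0.6},
    {"slide": [0,0,0],"delta_rot": [0,0,0],"hand": 0.6}
  ]
}}

```text
time_s: 52.08
eef_pos: [0.6446, -0.0815, 0.1805]
eef_rot: [0.0, 0.201, 0.98, -0.0]
wrist_force: [0.5, -0.1, -1.2]
opening: 0.6
```

Run:
```python
from plan import *
plan(.4654,-.2876,.18,130); plan(.4654,-.2876,.18,-50)
c=cam("top");crop(c,440,260,80,80,7,"s0.png")
s=cam("side");crop(s,320,235,100,80,8,"m5.png")
```

```text
t 52.08 pos [ 0.6446 -0.0815  0.1805] jaw yaw 66.8 tilt z [ 0.001 -0.    -1.   ] q6 -1.47 open 0.600 F [ 0.5 -0.1 -1.2]
turn about tool z: -63.2 deg = -0.3511 fs (world yaw +63.2) | slide x 269.7 y -42.7 z 0.5 mm -> fs 5.394 -0.854 0.011
t 52.08 pos [ 0.6446 -0.0815  0.1805] jaw yaw 66.8 tilt z [ 0.001 -0.    -1.   ] q6 -1.47 open 0.600 F [ 0.5 -0.1 -1.2]
turn about tool z: 116.8 deg = 0.6489 fs (world yaw -116.8) | slide x -269.7 y 42.7 z 0.5 mm -> fs -5.394 0.854 0.011
```

View pics/m5.png

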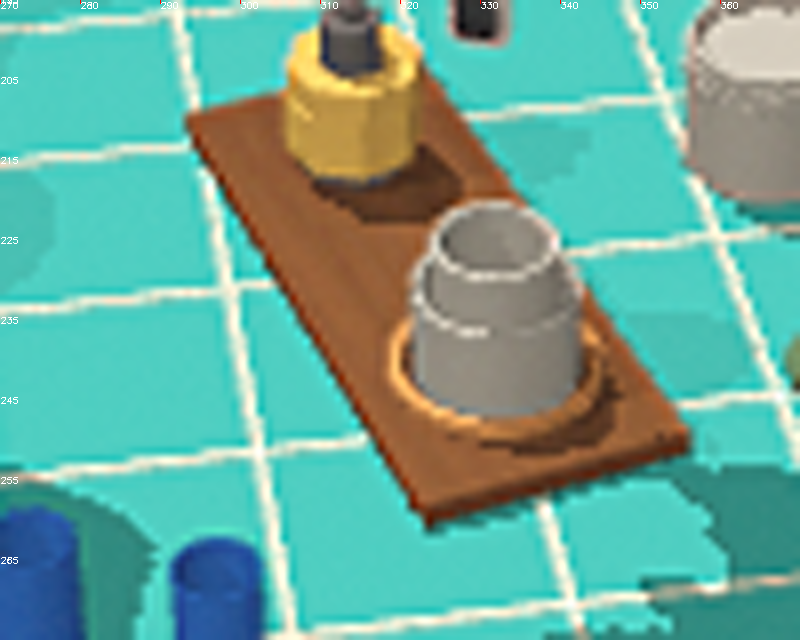

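View pics/s0.png

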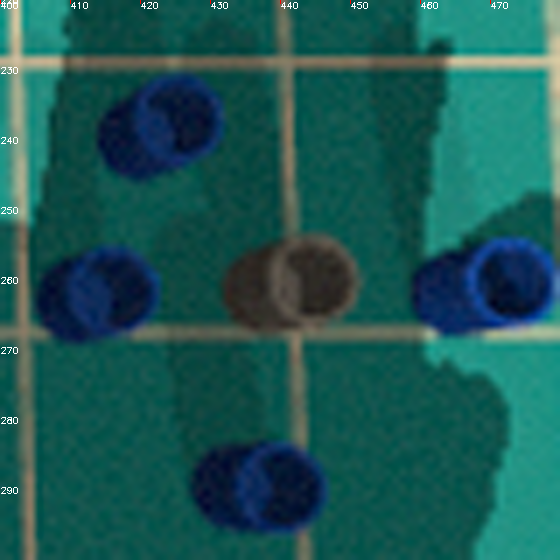

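Request:
{"api": "drive_tool", "payload": {
  "deltas": [
    {"slide": [0,0,0],"delta_rot": [0,0,0.054],"hand": 0.65},
    {"slide": [0,0,0],"delta_rot": [0,0,0.054],"hand": 0.65},
    {"slide": [0,0,0],"delta_rot": [0,0,0.054],"hand": 0.65},
    {"slide": [0,0,0],"delta_rot": [0,0,0.054],"hand": 0.65},
    {"slide": [0,0,0],"delta_rot": [0,0,0.054],"hand": 0.65}
  ]
}}

```text
time_s: 52.8
eef_pos: [0.6435, -0.0813, 0.1778]
eef_rot: [-0.002, 0.589, 0.808, -0.001]
wrist_force: [-0.1, 0.2, -0.1]
opening: 0.651
```

Request:
{"api": "drive_tool", "payload": {
  "deltas": [
    {"slide": [0,0,0],"delta_rot": [0,0,0.054],"hand": 0.65},
    {"slide": [0,0,0],"delta_rot": [0,0,0.054],"hand": 0.65},
    {"slide": [0,0,0],"delta_rot": [0,0,0.054],"hand": 0.65},
    {"slide": [0,0,0],"delta_rot": [0,0,0.054],"hand": 0.65},
    {"slide": [0,0,0],"delta_rot": [0,0,0.054],"hand": 0.65}
  ]
}}

```text
time_s: 53.42
eef_pos: [0.6436, -0.0812, 0.1778]
eef_rot: [-0.001, 0.869, 0.494, -0.001]
wrist_force: [-0.6, -0.7, 0.4]
opening: 0.648
```

Request:
{"api": "drive_tool", "payload": {
  "deltas": [
    {"slide": [0,0,0],"delta_rot": [0,0,0.054],"hand": 0.65},
    {"slide": [0,0,0],"delta_rot": [0,0,0.054],"hand": 0.65},
    {"slide": [0,0,0],"delta_rot": [0,0,0],"hand": 0.65},
    {"slide": [0,0,0],"delta_rot": [0,0,0],"hand": 0.65},
    {"slide": [0,0,0],"delta_rot": [0,0,0],"hand": 0.65}
  ]
}}

```text
time_s: 54.05
eef_pos: [0.6444, -0.0815, 0.1793]
eef_rot: [-0.0, 0.939, 0.344, -0.0]
wrist_force: [-0.6, 0.6, -0.2]
opening: 0.652
```

Run:
```python
from plan import *
plan(.4654,-.2876,.18,-50)
```

```text
t 54.05 pos [ 0.6444 -0.0815  0.1793] jaw yaw -49.7 tilt z [-0.001  0.    -1.   ] q6 0.56 open 0.652 F [-0.6  0.6 -0.2]
turn about tool z: 0.3 deg = 0.0014 fs (world yaw -0.3) | slide x -269.6 y 42.8 z -0.7 mm -> fs -5.391 0.857 -0.014
```

Request:
{"api": "drive_tool", "payload": {
  "deltas": [
    {"slide": [-0.9,0.143,0],"delta_rot": [0,0,0],"hand": 0.65},
    {"slide": [-0.9,0.143,0],"delta_rot": [0,0,0],"hand": 0.65},
    {"slide": [-0.9,0.143,0],"delta_rot": [0,0,0],"hand": 0.65},
    {"slide": [-0.9,0.143,0],"delta_rot": [0,0,0],"hand": 0.65},
    {"slide": [-0.9,0.143,0],"delta_rot": [0,0,0],"hand": 0.65}
  ]
}}

```text
time_s: 54.68
eef_pos: [0.4946, -0.2549, 0.1799]
eef_rot: [0.0, 0.939, 0.344, 0.0]
wrist_force: [0.7, -0.4, -0.5]
opening: 0.65
```

Request:
{"api": "drive_tool", "payload": {
  "deltas": [
    {"slide": [-0.9,0.143,0],"delta_rot": [0,0,0],"hand": 0.65},
    {"slide": [0,0,0.8],"delta_rot": [0,0,0],"hand": 0.65},
    {"slide": [0,0,0],"delta_rot": [0,0,0],"hand": 0.65},
    {"slide": [0,0,0],"delta_rot": [0,0,0],"hand": 0.65},
    {"slide": [0,0,0],"delta_rot": [0,0,0],"hand": 0.65}
  ]
}}

```text
time_s: 55.3
eef_pos: [0.467, -0.2886, 0.1413]
eef_rot: [0.001, 0.939, 0.344, 0.001]
wrist_force: [0.9, 1.2, 0.2]
opening: 0.654
```

Run:
```python
from plan import *
plan(.4654,-.2876,.06,-50)
s=cam("side");u,v=w2p(s,[.4654,-.2876,.08]);crop(s,u,v,80,70,8,"s1.png")
```

```text
t 55.30 pos [ 0.467  -0.2886  0.1413] jaw yaw -49.8 tilt z [ 0.002 -0.002 -1.   ] q6 0.10 open 0.654 F [0.9 1.2 0.2]
turn about tool z: 0.2 deg = 0.0013 fs (world yaw -0.2) | slide x -0.5 y -1.8 z 81.3 mm -> fs -0.011 -0.036 1.626
```

View pics/s1.png

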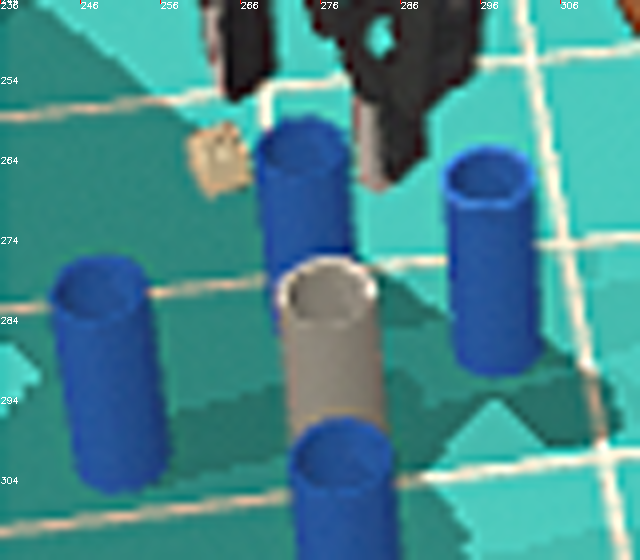

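Request:
{"api": "drive_tool", "payload": {
  "deltas": [
    {"slide": [-0.008,-0.03,0],"delta_rot": [0,0,0],"hand": 0.65},
    {"slide": [0,0,0.55],"delta_rot": [0,0,0],"hand": 0.65},
    {"slide": [0,0,0.55],"delta_rot": [0,0,0],"hand": 0.65},
    {"slide": [0,0,0.54],"delta_rot": [0,0,0],"hand": 0.65},
    {"slide": [0,0,0],"delta_rot": [0,0,0],"hand": 0.65}
  ]
}}

```text
time_s: 55.98
eef_pos: [0.4633, -0.2861, 0.056]
eef_rot: [-0.002, 0.939, 0.343, -0.001]
wrist_force: [-0.3, 0.1, 0.5]
opening: 0.646
```

Request:
{"api": "drive_tool", "payload": {
  "deltas": [
    {"slide": [0,0,0],"delta_rot": [0,0,0],"hand": 0.65},
    {"slide": [0,0,0],"delta_rot": [0,0,0],"hand": 0.0},
    {"slide": [0,0,0],"delta_rot": [0,0,0],"hand": 0.0},
    {"slide": [0,0,0],"delta_rot": [0,0,0],"hand": 0.0},
    {"slide": [0,0,0],"delta_rot": [0,0,0],"hand": 0.0}
  ]
}}

```text
time_s: 56.6
eef_pos: [0.4656, -0.2885, 0.0594]
eef_rot: [0.001, 0.939, 0.343, 0.001]
wrist_force: [-0.4, 0.5, 5.5]
opening: 0.344
```

Run:
```python
from plan import *
plan(.4654,-.2876,.06,-50)
```

```text
t 56.60 pos [ 0.4656 -0.2885  0.0594] jaw yaw -49.8 tilt z [ 0.002 -0.002 -1.   ] q6 0.10 open 0.344 F [-0.4  0.5  5.5]
turn about tool z: 0.2 deg = 0.0009 fs (world yaw -0.2) | slide x 0.4 y -0.9 z -0.6 mm -> fs 0.008 -0.017 -0.012
```

Request:
{"api": "drive_tool", "payload": {
  "deltas": [
    {"slide": [0,0,-0.5],"delta_rot": [0,0,0],"hand": 0},
    {"slide": [0,0,-0.8],"delta_rot": [0,0,0],"hand": 0},
    {"slide": [0,0,-0.8],"delta_rot": [0,0,0],"hand": 0},
    {"slide": [0,0,-0.7],"delta_rot": [0,0,0],"hand": 0},
    {"slide": [0,0,0],"delta_rot": [0,0,0],"hand": 0}
  ]
}}

```text
time_s: 57.22
eef_pos: [0.4661, -0.289, 0.2014]
eef_rot: [0.003, 0.939, 0.343, 0.002]
wrist_force: [0.1, -0.7, -0.7]
opening: 0.344
```

Run:
```python
from plan import *
plan(.6448,-.0817,.18)
s=cam("side");crop(s,290,250,120,90,6,"s2.png")
```

```text
t 57.23 pos [ 0.4661 -0.289   0.2014] jaw yaw -49.8 tilt z [ 0.005 -0.005 -1.   ] q6 0.10 open 0.344 F [ 0.1 -0.7 -0.7]
turn about tool z: 0.0 deg = 0.0000 fs (world yaw +0.0) | slide x 270.2 y -43.2 z 21.4 mm -> fs 5.404 -0.864 0.428
```

View pics/s2.png

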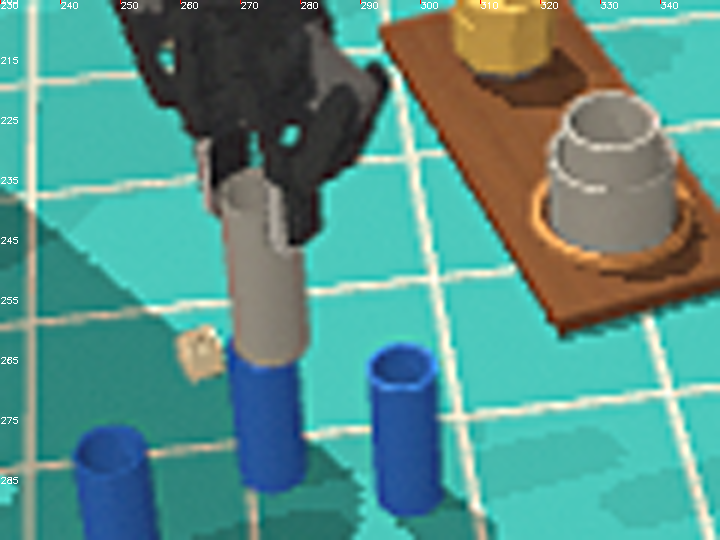

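Request:
{"api": "drive_tool", "payload": {
  "deltas": [
    {"slide": [0.9,-0.144,0],"delta_rot": [0,0,0],"hand": 0},
    {"slide": [0.9,-0.144,0],"delta_rot": [0,0,0],"hand": 0},
    {"slide": [0.9,-0.144,0],"delta_rot": [0,0,0],"hand": 0},
    {"slide": [0.9,-0.144,0],"delta_rot": [0,0,0],"hand": 0},
    {"slide": [0.9,-0.144,0],"delta_rot": [0,0,0],"hand": 0}
  ]
}}

```text
time_s: 57.9
eef_pos: [0.6131, -0.1133, 0.1955]
eef_rot: [-0.001, 0.939, 0.343, -0.001]
wrist_force: [1.4, -0.8, -1.1]
opening: 0.34
```

Request:
{"api": "drive_tool", "payload": {
  "deltas": [
    {"slide": [0.9,-0.144,0],"delta_rot": [0,0,0],"hand": 0},
    {"slide": [0,0,0.8],"delta_rot": [0,0,0],"hand": 0},
    {"slide": [0,0,0],"delta_rot": [0,0,0],"hand": 0},
    {"slide": [0,0,0],"delta_rot": [0,0,0],"hand": 0},
    {"slide": [0,0,0],"delta_rot": [0,0,0],"hand": 0}
  ]
}}

```text
time_s: 58.52
eef_pos: [0.6437, -0.0813, 0.1593]
eef_rot: [0.001, 0.939, 0.343, 0.001]
wrist_force: [-0.9, -0.1, -0.8]
opening: 0.344
```

Run:
```python
from plan import *
plan(.6448,-.0817,.08)
s=cam("side");u,v=w2p(s,[.645,-.082,.09]);crop(s,u,v,70,70,8,"s3.png")
```

```text
t 58.52 pos [ 0.6437 -0.0813  0.1593] jaw yaw -49.9 tilt z [ 0.002 -0.001 -1.   ] q6 0.56 open 0.344 F [-0.9 -0.1 -0.8]
turn about tool z: 0.0 deg = 0.0000 fs (world yaw +0.0) | slide x 0.6 y 1.0 z 79.3 mm -> fs 0.012 0.021 1.585
```

View pics/s3.png

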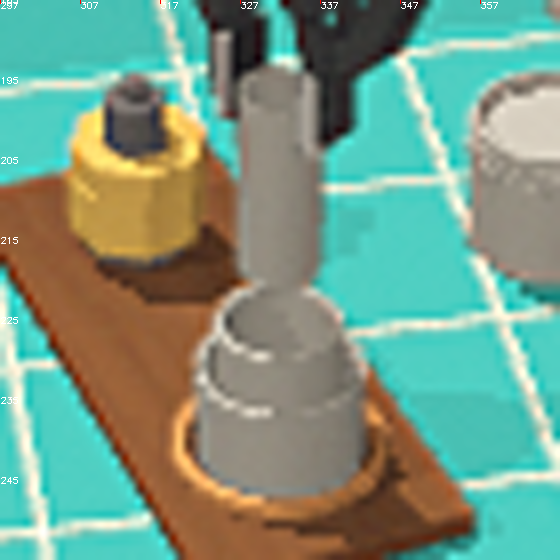

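Request:
{"api": "drive_tool", "payload": {
  "deltas": [
    {"slide": [0.01,0.02,0],"delta_rot": [0,0,0],"hand": 0},
    {"slide": [0,0,0.5],"delta_rot": [0,0,0],"hand": 0},
    {"slide": [0,0,0],"delta_rot": [0,0,0],"hand": 0},
    {"slide": [0,0,0],"delta_rot": [0,0,0],"hand": 0},
    {"slide": [0,0,0],"delta_rot": [0,0,0],"hand": 0}
  ]
}}

```text
time_s: 59.2
eef_pos: [0.6448, -0.0811, 0.134]
eef_rot: [0.001, 0.939, 0.343, 0.001]
wrist_force: [0.3, -0.4, -0.4]
opening: 0.339
```

Run:
```python
from plan import *
plan(.6448,-.0817,.08)
s=cam("side");u,v=w2p(s,[.645,-.082,.09]);crop(s,u,v,70,70,8,"s4.png")
```

```text
t 59.20 pos [ 0.6448 -0.0811  0.134 ] jaw yaw -49.8 tilt z [ 0.002 -0.001 -1.   ] q6 0.56 open 0.339 F [ 0.3 -0.4 -0.4]
turn about tool z: 0.0 deg = 0.0000 fs (world yaw +0.0) | slide x -0.4 y 0.5 z 54.0 mm -> fs -0.008 0.009 1.079
```

View pics/s4.png

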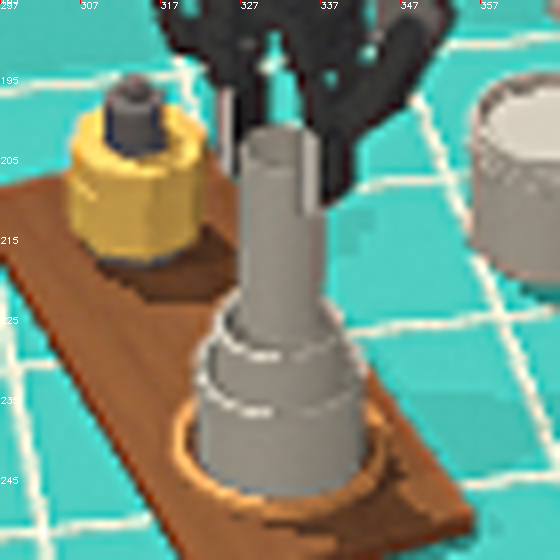

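Request:
{"api": "drive_tool", "payload": {
  "deltas": [
    {"slide": [-0.005,0.007,0.15],"delta_rot": [0,0,0],"hand": 0},
    {"slide": [0,0,0.2],"delta_rot": [0,0,0],"hand": 0},
    {"slide": [0,0,0.2],"delta_rot": [0,0,0],"hand": 0},
    {"slide": [0,0,0.2],"delta_rot": [0,0,0],"hand": 0},
    {"slide": [0,0,0.2],"delta_rot": [0,0,0],"hand": 0}
  ]
}}

```text
time_s: 59.88
eef_pos: [0.644, -0.0812, 0.0842]
eef_rot: [-0.0, 0.939, 0.343, -0.0]
wrist_force: [-0.2, 0.1, -0.6]
opening: 0.341
```

Request:
{"api": "drive_tool", "payload": {
  "deltas": [
    {"slide": [0,0,0.07],"delta_rot": [0,0,0],"hand": 0},
    {"slide": [0,0,0],"delta_rot": [0,0,0],"hand": 0},
    {"slide": [0,0,0],"delta_rot": [0,0,0],"hand": 0},
    {"slide": [0,0,0],"delta_rot": [0,0,0],"hand": 0},
    {"slide": [0,0,0],"delta_rot": [0,0,0],"hand": 0}
  ]
}}

```text
time_s: 60.5
eef_pos: [0.6443, -0.0814, 0.0821]
eef_rot: [0.0, 0.939, 0.343, 0.0]
wrist_force: [0.7, -0.9, -0.8]
opening: 0.341
```

Down 2 mm more, then release and rise.

Request:
{"api": "drive_tool", "payload": {
  "deltas": [
    {"slide": [0,0,0.04],"delta_rot": [0,0,0],"hand": 0},
    {"slide": [0,0,0],"delta_rot": [0,0,0],"hand": 0},
    {"slide": [0,0,0],"delta_rot": [0,0,0],"hand": 0.65},
    {"slide": [0,0,0],"delta_rot": [0,0,0],"hand": 0.65},
    {"slide": [0,0,0],"delta_rot": [0,0,0],"hand": 0.65}
  ]
}}

```text
time_s: 61.12
eef_pos: [0.6442, -0.0813, 0.0798]
eef_rot: [0.0, 0.939, 0.343, 0.0]
wrist_force: [0.2, 0.3, 0.3]
opening: 0.647
```

Request:
{"api": "drive_tool", "payload": {
  "deltas": [
    {"slide": [0,0,-0.5],"delta_rot": [0,0,0],"hand": 0.65},
    {"slide": [0,0,-0.8],"delta_rot": [0,0,0],"hand": 0.65},
    {"slide": [0,0,-1],"delta_rot": [0,0,0],"hand": 0.65},
    {"slide": [0,0,-1],"delta_rot": [0,0,0],"hand": 0.65},
    {"slide": [0,0,0],"delta_rot": [0,0,0],"hand": 0.65}
  ]
}}

```text
time_s: 61.75
eef_pos: [0.647, -0.0821, 0.251]
eef_rot: [0.003, 0.939, 0.343, 0.004]
wrist_force: [-0.1, -0.4, -0.4]
opening: 0.649
```

Request:
{"api": "drive_tool", "payload": {
  "deltas": [
    {"slide": [-1,0,0],"delta_rot": [0,0,0],"hand": 0.65},
    {"slide": [-1,0,0],"delta_rot": [0,0,0],"hand": 0.65},
    {"slide": [-1,0,0],"delta_rot": [0,0,0],"hand": 0.65},
    {"slide": [-1,0,0],"delta_rot": [0,0,0],"hand": 0.65},
    {"slide": [-1,0,0],"delta_rot": [0,0,0],"hand": 0.65}
  ]
}}

```text
time_s: 62.38
eef_pos: [0.4513, -0.2429, 0.2436]
eef_rot: [-0.001, 0.939, 0.343, -0.0]
wrist_force: [-0.2, -0.2, 0.5]
opening: 0.652
```

Run:
```python
from plan import *
plan(.6448,-.0817,.08)
s=cam("side");c=cam("top");crop(s,320,220,100,80,8,"f_s.png")
crop(c,330,195,115,80,6.5,"f_t.png");cv2.imwrite("pics/f_full.png",c["frame"][:,:,::-1]);cv2.imwrite("pics/f_sfull.png",s["frame"][:,:,::-1])
```

```text
t 62.38 pos [ 0.4513 -0.2429  0.2436] jaw yaw -49.8 tilt z [-0.001  0.001 -1.   ] q6 0.14 open 0.652 F [-0.2 -0.2  0.5]
turn about tool z: 0.0 deg = 0.0000 fs (world yaw +0.0) | slide x 251.8 y 1.6 z 163.6 mm -> fs 5.037 0.031 3.273
```

View pics/f_s.png

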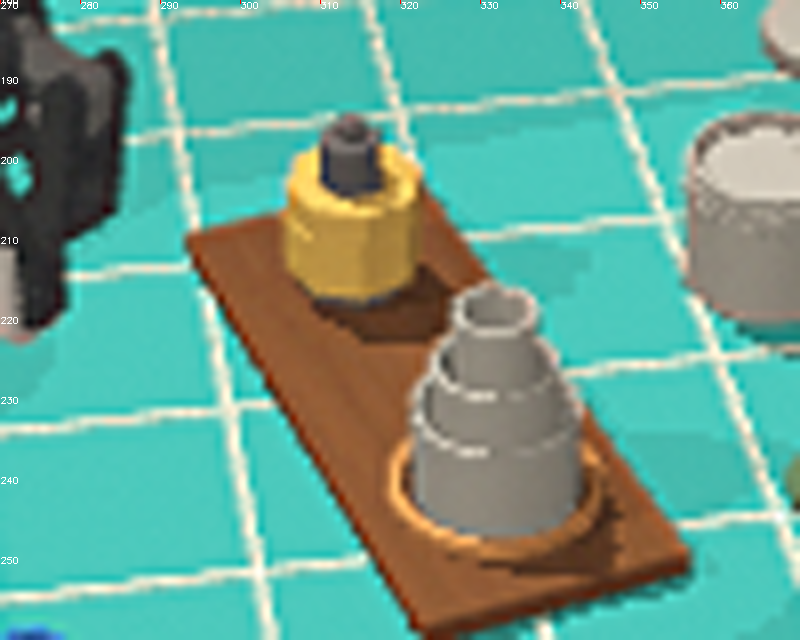

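View pics/f_t.png

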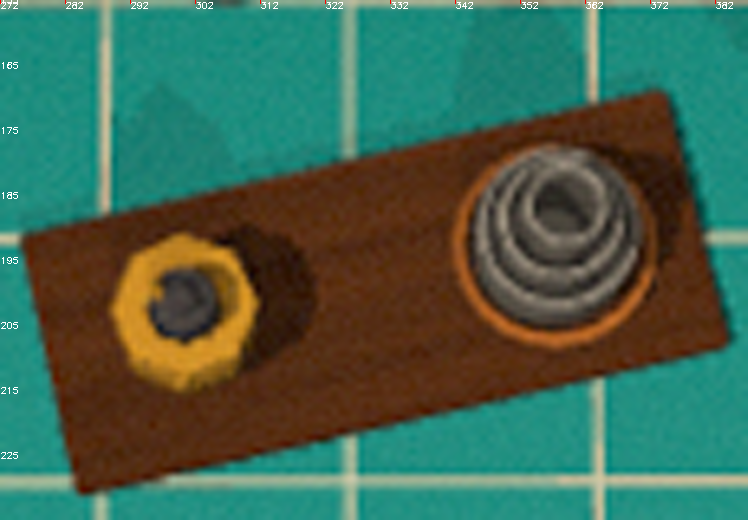

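View pics/f_full.png

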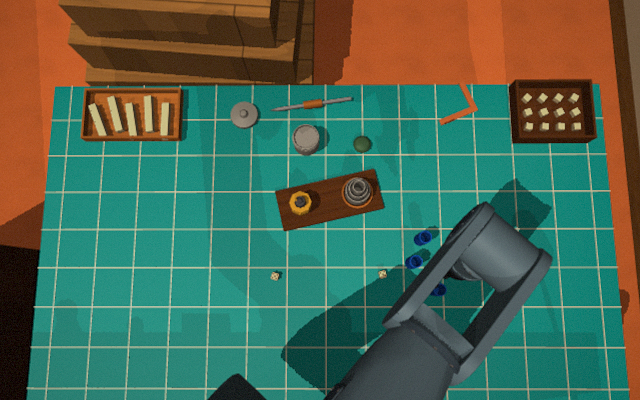

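View pics/f_sfull.png

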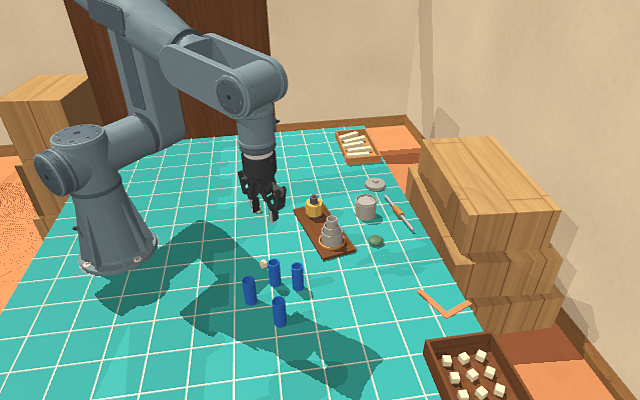

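Run:
```python
from ov import *
from sp import fit
s=cam("side");c=cam("top")
overlay(s,(.6095,.0625),(.6095,.0625),.048,66.6,300,190,28,36,14,"fo.png")
print(fit(c,(.611,.0645),.048)[:3])
```

```text
[(np.float64(777.7), [613.1, 65.4], np.float64(69.8)), (np.float64(778.3), [612.7, 65.4], np.float64(68.6)), (np.float64(783.6), [612.0, 64.7], np.float64(210.2))]
```

View pics/fo.png

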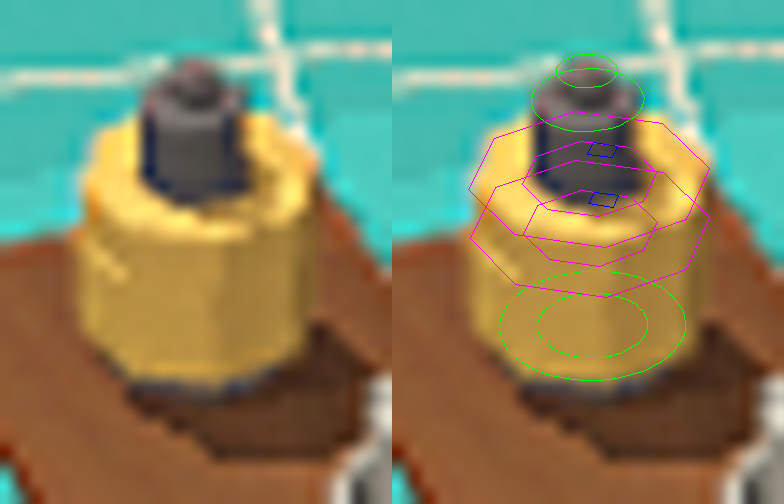

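Run:
```python
from bench import ctrl
print(ctrl.hand_in())
```

```text
the job is handed in; nothing more can be done
None
```

The job is done and handed in at about 62 s of the 210 s allowed. Only three brass spacers were in view, so I took the fourth as absent. All three are threaded on the arbor, and the pewter pots stand nested in the seat.

**Spacers:** The first one landed on the shaft's top face because I misread the keyway angle as about 45°. Turning it under light pressure found the slot at about 66.6°. The other two went straight in. The final side view shows the stack as one flat block, with its top at about the expected 62 mm. The top view shows the tab in the keyway.

**Pots:** The widest, middle and narrowest pots stand upright inside one another with the rims stepped as described. I took the pewter narrow pot and left the four blue ones alone.

**Other items:** The canister, both dice and the pebble look unmoved, though I checked that by eye only. I saw no spacer knocked aside.

**Checks that disagreed:**
- **Camera bias:** The cameras' world positions were 1–2 mm off the robot's, so I aligned parts relative to each other in the side view and by contact.
- **Outline fit:** A last automatic outline fit on the stacked spacers had a large error, because the other spacers and the board share the brass colour. I relied on the pictures for that check.

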